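# Change over the test-block drawer and set the job number on the drum

### The job

Pull the conditioning chamber's drawer out to its stop, move the orange-topped tested block from it to the blue open tray, and lay all the black-topped test blocks on the drawer's floor, side by side, none on top of another. Then push the drawer fully home, and after that turn the number drum until the number on the card in the chamber's blue frame stands squarely in the middle of the drum's window. Leave the other things on the table undisturbed.

Things in the scene. Friction and masses are not known exactly. Their poses are not given: they have to be found in the camera images.
- drawer (a joint): how far the chamber's drawer is drawn out, m: 0 fully home, 0.17 at its stop. It slides straight out along the chamber's -x (drawer_floor's local -x, towards the robot) and stays where it is left; about 1.5 N of friction plus 6 N per m/s
- drawer_handle (a point): grip point of the handle: an upright black fin 16 mm thick (local y), 36 mm long from the blue drawer front to an end lip 28 mm wide, 8 mm thick; 40 mm high. This point is mid-fin, 18 mm out from the front, 20 mm below the fin's top, 55 mm above the table, 30 mm below the chamber's top. Axes as drawer_floor; moves with it. Grip from above, fingers either side in local y
- drawer_floor (a point): centre of the drawer's inner floor, 20 mm above the table; moves with it. Local x into the chamber, y left, z up. Inside 238 (x) by 260 mm (y), walls 30 mm above the floor, 6 mm thick; front panel at local x -125 to -137 mm, 62 mm above the floor. The white chamber is fixed, 280 x 300 mm, 85 mm high. At the stop, the floor from local x -119 to +29 mm is open to above
- tested_mid (a point): the tested block: same brick 52 x 28 x 24 mm (local x, y, z), 0.06 to 0.13 kg, aluminium with an ORANGE top face and band, loose on the drawer floor at the start (hidden while the drawer is shut; it rides with the drawer); this point is its centre, 12 mm above the floor
- block1_mid (a point): test block 1: brick 52 x 28 x 24 mm (local x, y, z), 0.06 to 0.13 kg, bare aluminium with a black top face and black band round the middle, waiting loose on the table at the robot's left; this point is its centre, local z up at the start, 12 mm above the table. Three or all four of them are there (None throughout if absent)
- block2_mid (a point): test block 2: brick 52 x 28 x 24 mm (local x, y, z), 0.06 to 0.13 kg, bare aluminium with a black top face and black band round the middle, waiting loose on the table at the robot's left; this point is its centre, local z up at the start, 12 mm above the table. Three or all four of them are there (None throughout if absent)
- block3_mid (a point): test block 3: brick 52 x 28 x 24 mm (local x, y, z), 0.06 to 0.13 kg, bare aluminium with a black top face and black band round the middle, waiting loose on the table at the robot's left; this point is its centre, local z up at the start, 12 mm above the table. Three or all four of them are there (None throughout if absent)
- block4_mid (a point): test block 4: brick 52 x 28 x 24 mm (local x, y, z), 0.06 to 0.13 kg, bare aluminium with a black top face and black band round the middle, waiting loose on the table at the robot's left; this point is its centre, local z up at the start, 12 mm above the table. Three or all four of them are there (None throughout if absent)
- tray: fixed blue open tray for tested blocks, 130 x 120 mm (local x, y) and 25 mm high, walls and floor 4 mm; origin at the centre of its underside on the table. It may stand nearer or farther than the drum unit, on the robot's right
- drum (a joint): angle of the number drum (numbers 1 to 8), rad; grows turning clockwise seen from above. The number in the window is 1 + joint / 0.7854: 0 shows 1 exactly in the middle, 0.785 shows 2, 4.712 shows 7, 5.498 shows 8. Stops at -0.35 and 5.85. Turns stiffly, about 0.04 N m, and stays where it is left
- knob_grip (a point): grip point of the drum's knob, on its vertical axis, 76 mm above the table. The knob is a black bar 50 mm long (local x, turning with the drum), 16 mm thick (local y), from 58 to 94 mm above the table. At joint 0 its x is the drum unit's x; it turns by -joint about +z. Numerals on the drum's white top, 42 mm from the axis, tops towards the axis
- counter: the fixed drum unit: 130 x 130 mm, dark cover plate with its top 52 mm above the table, origin at the centre of its underside. Its window, 28 x 28 mm with two red marks beside its middle, is 42 mm from the axis on the local -x side (towards the robot)
- job_slot (a point): centre of the blue frame on the chamber's top near its front, 87 mm above the table: the card lying here gives the number to set. The grey frames to its left and right hold the cards of later jobs
- card2: fixed flat white card 70 x 58 mm bearing the black numeral 2, lying on top of the chamber. Of the three cards (2, 7, 8) the one in the blue frame (within 30 mm of job_slot) is the current job; those in the two grey frames are later jobs. Origin at its centre; the numeral's top points to local +x
- card7: fixed flat white card 70 x 58 mm bearing the black numeral 7, lying on top of the chamber. Of the three cards (2, 7, 8) the one in the blue frame (within 30 mm of job_slot) is the current job; those in the two grey frames are later jobs. Origin at its centre; the numeral's top points to local +x
- card8: fixed flat white card 70 x 58 mm bearing the black numeral 8, lying on top of the chamber. Of the three cards (2, 7, 8) the one in the blue frame (within 30 mm of job_slot) is the current job; those in the two grey frames are later jobs. Origin at its centre; the numeral's top points to local +x
- jar: a bystander, not to be disturbed; small jar, 52 mm across, 75 mm high; origin at its foot
- tape: a bystander, not to be disturbed; yellow ring of tape, 68 mm across, 18 mm high; origin at its underside
- driver: a bystander, not to be disturbed; screwdriver lying on the table along its local x
- boss: a bystander, not to be disturbed; blue steel boss-head clamp lying on the table, about 85 x 50 x 24 mm
- goggles: a bystander, not to be disturbed; dark safety goggles, about 60 x 140 x 40 mm
- mug: a bystander, not to be disturbed; white mug, 80 mm across, 90 mm high
Things that resemble listed ones, but are neither listed nor needed, are in the scene too. What is shaped like the part that bears block2_mid but pink or white is not meant.

How it is judged:
By the outcome, as a careful person would: the job done as asked, in the order asked, and still so for the second after the job is handed in, with the robot touching nothing.
Of block1, block2, block3, block4 only 3 to 4 are there at a start; the rules pass over those that are not, and their reading is None.
At some moment in a run one of block1, block2, block3, block4, tested may be knocked a few centimetres aside while the robot is not near it.
Once in a run the grip may slacken for a moment while it holds something.
It also fails if it takes over 210 s, if anything falls off the work surface, if the arm or the gripper's body presses on something with over 40 N, if the wrist force passes 120 N, or if a joint passes its speed limit or range.

### The arm

A 6-joint arm with a two-finger parallel gripper is mounted at the origin on the work surface. World frame = base frame: x ahead of the robot, y to its left, z up, the work surface at z = 0. Lengths are in m, angles in rad, forces in N, time in s.
With the tool pointing down it reaches from about 0.225 to 0.875 m from the base axis. Payload 3.4 kg.
Tool frame: the origin (TCP) lies midway between the tips of the shut fingers; the grasp point (between the pads) lies 19 mm behind it (manip.tcp_to_grasp is the distance from the TCP to the grasp point, in m); x points along the fingers, y is the direction in which the jaws open and shut, and the axes are right-handed (so a half turn about x gives the same grasp; the last joint's range is limited). The gripper opens to 85 mm and grips with 20 to 120 N. Pads are 22 mm wide; open, the fingers measure 114 mm over their backs; the gripper's body (76 mm by 85 mm) begins 54 mm behind the grasp point. The pads swing forward as they close: fully open they stand 13 mm farther back than shut.
Start: joints at [-1.358, 0.276, 1.505, -0, 1.361, -0.121], TCP at [0.188, -0.543, 0.198] pointing down, gripper open.
Joint ranges: [-2.89, 2.89], [-0.75, 2.08], [0.22, 2.7], [-1.18, 4.32], [0.11, 2.71], [-2.7, 2.7]. Speed limits (rad/s): [2.57, 2.57, 3.14, 3.14, 3.14, 3.14].

### API

Orientations are given as a unit quaternion [w, x, y, z].
In Python, from rig import readout, eyes, job, manip gives the robot as it stands. The module is installed in compiled form; this text tells all that it offers.
- The arm moves only by the tool carry_out, never from a script. Its argument "deltas" is one flat list of numbers, 7 for each row, row after row: the shift along the tool's x, y, z scaled (see below), then the turn, a rotation vector about the tool's x, y, z scaled (see below), then the opening, from -1 (shut) to 1 (fully open). In form: [dx, dy, dz, ax, ay, az, grip, dx, dy, dz, ax, ay, az, grip, ...]. A call has 1 to 10 rows; each row shifts and turns the commanded pose from where the row before left it, along the tool's axes as they then stand; what a row does not reach is not made up. The controller multiplies each number of a shift by 60 mm and each number of a turn by 4 degrees. A row lasts 1/8 s, in which the tool goes at most 62.5 mm and 10.7 degrees, less where a joint would pass 70% of its speed; a pose out of reach is approached as far as the arm can. A call with a number of a shift or a turn outside -1 to 1 is refused whole. A call with a gripper value outside its range is refused whole. The fingers move at their own pace and stop on an object; "newtons" is the grip in N (left out, the last holds). Time passes only in rows, so rows that do not move let the fingers close. It gives the time, the measured TCP pose, the force and the opening at its end, in the units of the state.
- readout.get_state(): the state, without advancing time (a new reading comes with each control period).
- eyes.get_image(name): name is "scene" or "top"; returns a dict with "color" (384x512x3 uint8, red, green, blue), "z_map" (384x512 float32, m along the optical axis (not along the pixel's ray), 0 where there is no reading), "mtx" (3x3 intrinsics, pixels), "origin" and "orientation" of the camera in the world. Camera axes: x right, y down, z forward; pixel columns grow to the right and rows downward; lengths in m; the calibration is good to about 2 mm. A picture is of the moment at which its call begins.
- job.sign_off(): hands the job in, once; it reports no verdict.
The state is a dict: "clock": time; "qpos": joint angles; "qd": joint speeds; "effort": joint torques, N m; "position": TCP position; "ee_rot": TCP orientation; "contact_force": force on the tool from outside, world axes, zero at the start; "moment": the same for the moment, N m; "width": finger opening in m.
Only numpy, scipy, OpenCV 4.12 (cv2) and the standard library are available. Lean on these libraries where they do the work, as an engineer would, in place of code of your own. Each camera call takes 0.05 s, during which the arm holds its last target.

## Working session

There is one attempt and no reset: what is moved stays moved. The work goes in short steps, Python scripts to look and compute and a tool call to move; the robot and the scene stay as the last step left them, time stands still between calls to the robot, and variables do not carry over. Pictures are saved under pics/ and viewed, and the job is handed in when it is done.

Besides the shell and the picture viewer there is one more tool, called after "Request:" as name(argument=value, ...) on one line, values as JSON. carry_out: Moves the arm, as the interface text tells. Its arguments: {"type":"object","properties":{"deltas":{"type":"array"},"newtons":{"type":"number"}},"required":["deltas"]}

```bash
mkdir -p pics; cat > h.py <<'E'
import numpy as np, cv2
from rig import readout, eyes, job, manip
from scipy.spatial.transform import Rotation as R
def snap(name,fn,up=1.5):
    d=eyes.get_image(name); cv2.imwrite('pics/'+fn,cv2.resize(cv2.cvtColor(d['color'],cv2.COLOR_RGB2BGR),None,fx=up,fy=up)); return d
def rot(d):
    o=np.array(d['orientation'],float)
    return o if o.shape==(3,3) else R.from_quat(o[[1,2,3,0]]).as_matrix()
def cloud(d):
    K=d['mtx'];z=d['z_map'];v,u=np.mgrid[:z.shape[0],:z.shape[1]]
    p=np.stack([(u-K[0,2])/K[0,0]*z,(v-K[1,2])/K[1,1]*z,z],-1)
    return p@rot(d).T+np.array(d['origin'])
def ray(d,u,v,h):
    K=d['mtx'];r=rot(d)@np.array([(u-K[0,2])/K[0,0],(v-K[1,2])/K[1,1],1]);o=np.array(d['origin'])
    return o+r*(h-o[2])/r[2]
def proj(d,p):
    K=d['mtx'];c=rot(d).T@(np.array(p)-np.array(d['origin']));return K[0,0]*c[0]/c[2]+K[0,2],K[1,1]*c[1]/c[2]+K[1,2]
E
python3 - <<'E'
from h import *
print(readout.get_state()); print(manip.tcp_to_grasp)
for n in('scene','top'):
    d=snap(n,n+'0.png'); print(n,d['mtx'],d['origin'],d['orientation'])
E
```

```text
{'clock': 0.0, 'qpos': array([-1.35802258e+00,  2.76612183e-01,  1.50614279e+00,  1.32297953e-05,
        1.36072012e+00, -1.20985520e-01]), 'qd': array([-1.60157017e-04, -7.81188134e-05,  4.46770922e-04,  1.32095523e-03,
        8.06510875e-04, -5.48597790e-04]), 'effort': array([-1.81384985e-04, -4.16780484e+01, -2.45808578e+01, -6.89466924e-04,
        1.08820258e-02, -2.73119042e-05]), 'position': array([ 0.18824817, -0.54267553,  0.19702614]), 'ee_rot': array([-0.11678871, -0.69725746, -0.11811881,  0.69730939]), 'contact_force': array([-0.62678065,  0.23861872, -0.35320747]), 'moment': array([0.03820504, 0.00243697, 0.04371077]), 'width': 0.08537622261972624}
0.0187
scene [[374.10790748   0.         253.65946173]
 [  0.         374.10790748 194.34274298]
 [  0.           0.           1.        ]] [1.02784661 0.50841971 1.07945189] [-0.11087267  0.3482204   0.89166918 -0.26716263]
top [[458.27418477   0.         259.62866804]
 [  0.         458.27418477 190.78503978]
 [  0.           0.           1.        ]] [0.45470592 0.0307311  1.76171468] [ 0.02422915 -0.70089769  0.71250807 -0.02208236]
```

View pics/top0.png

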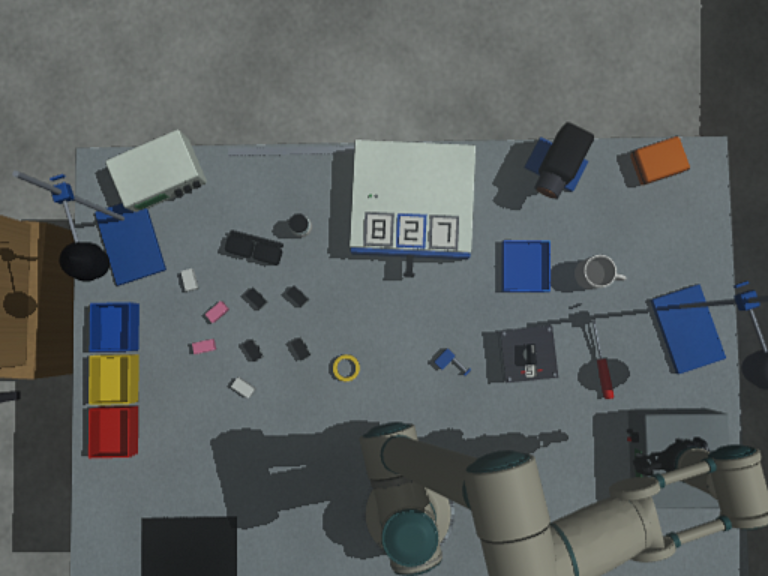

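View pics/scene0.png

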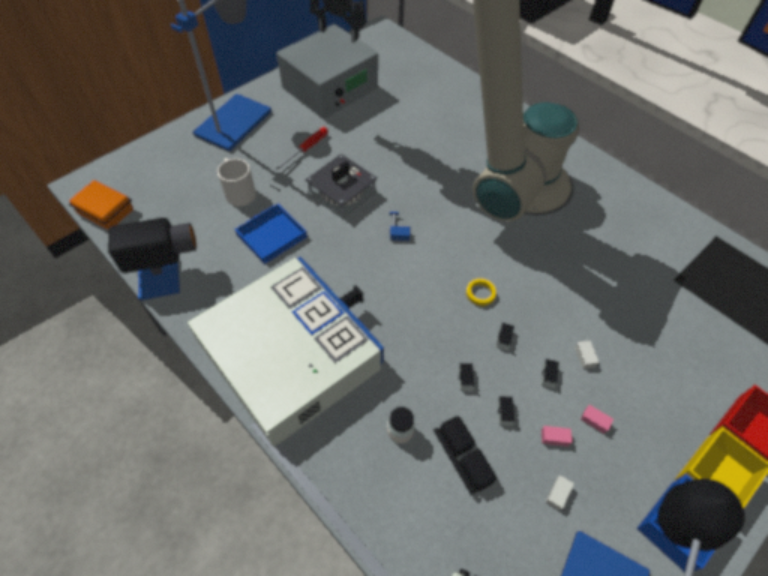

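The top view shows four black blocks around (275,323), the chamber at (412,200) with card 2 in the blue frame, the tray at (525,266), and the drum at (522,352) showing about 5. Next I'll measure these.

```bash
cat > meas.py <<'E'
from h import *
def blocks(d,box=(130,180,225,250)):
    c=d['color'].astype(int);P=cloud(d)
    m=(c.max(-1)<60)
    x0,y0,x1,y1=box
    mm=np.zeros(m.shape,np.uint8);mm[y0:y1,x0:x1]=m[y0:y1,x0:x1]
    n,l,s,ct=cv2.connectedComponentsWithStats(mm)
    for i in range(1,n):
        if s[i,4]<30: continue
        pts=np.argwhere(l==i)[:,::-1].astype(np.float32)
        W=np.array([ray(d,u,v,0.024)[:2] for u,v in pts],np.float32)
        r=cv2.minAreaRect(W*1000)
        b=cv2.boxPoints(r); e=b[1]-b[0];f=b[2]-b[1]
        e=e if np.hypot(*e)>np.hypot(*f) else f
        print('blk px',ct[i].round(1),s[i,4],'xy',(W.mean(0)*1000).round(1),'rect',np.round(r[0],1),np.round(r[1],1),'yaw',np.degrees(np.arctan2(e[1],e[0]))%180,'z',np.median(P[l==i][:,2]))
E
python3 - <<'E'
from meas import *
d=eyes.get_image('top')
bl=cv2.cvtColor(d['color'],cv2.COLOR_RGB2BGR)
cv2.imwrite('pics/a.png',cv2.resize(bl[170:260,130:250],None,fx=6,fy=6,interpolation=cv2.INTER_CUBIC))
cv2.imwrite('pics/b.png',cv2.resize(bl[85:190,225:325],None,fx=5.5,fy=5.5,interpolation=cv2.INTER_CUBIC))
cv2.imwrite('pics/c.png',cv2.resize(bl[150:265,310:425],None,fx=5.2,fy=5.2,interpolation=cv2.INTER_CUBIC))
blocks(d)
P=cloud(d)
# chamber top
m=((abs(P[...,2]-.085)<.008)).astype(np.uint8); m[:, :230]=0;m[:,330:]=0;m[185:]=0
W=P[m>0][:,:2].astype(np.float32)*1000
print('chamber',cv2.minAreaRect(W),m.sum())
# handle
g=np.zeros_like(m);g[170:190,262:280]=1
g&=((P[...,2]>.06)&(P[...,2]<.082)).astype(np.uint8)
print('handle',P[g>0].mean(0),g.sum())
E
```

```text
blk px [197.4 197.3] 108 xy [547.9 271.8] rect [549.4 273.6] [57.3 33.3] yaw 36.20759 z 0.023698089119091437
blk px [169.6 198.8] 115 xy [543.9 377.6] rect [544.1 378.8] [54.1 34.7] yaw 44.447414 z 0.02360004285691364
blk px [167.7 233.1] 109 xy [414.2 385.2] rect [415.  385.2] [55.9 33.6] yaw 41.27611 z 0.02355459294479978
blk px [199.3 232.2] 115 xy [415.7 265.4] rect [415.4 267.5] [53.3 39.7] yaw 28.199884 z 0.023331655188779665
chamber ((758.61181640625, -22.462417602539062), (300.17510986328125, 332.2626647949219), 86.40132904052734) 5681
handle [ 0.6146715  -0.0128893   0.07467708] 65
```

```bash
python3 - <<'E'
from h import *
d=eyes.get_image('top')
P=cloud(d)
c=cv2.cvtColor(d['color'],cv2.COLOR_RGB2HSV)
bl=((c[...,0]>100)&(c[...,0]<125)&(c[...,1]>130)).astype(np.uint8)
n,l,s,ct=cv2.connectedComponentsWithStats(bl)
for i in range(1,n):
    if s[i,4]<25: continue
    W=P[l==i]; r=cv2.minAreaRect(np.float32(W[:,:2]*1000)); print(ct[i].round(),s[i,4],np.round(r[0]),np.round(r[1]),round(r[2],1),np.percentile(W[:,2],[5,50,95]).round(3))
# counter plate
m=(abs(P[...,2]-.052)<.007).astype(np.uint8); m[:,:315]=0;m[:,380:]=0;m[:210]=0;m[262:]=0
print('counter',cv2.minAreaRect(np.float32(P[m>0][:,:2]*1000)),m.sum(), P[m>0][:,2].mean())
g=(abs(P[...,2]-.094)<.015).astype(np.uint8)*0+((P[...,2]>.07)&(P[...,2]<.12)); g=g.astype(np.uint8); g[:,:325]=0;g[:,375:]=0;g[:215]=0;g[260:]=0
print('knob',P[g>0].mean(0),cv2.minAreaRect(np.float32(P[g>0][:,:2]*1000)),g.sum())
E
```

```text
[384. 117.] 93 [ 658. -233.] [ 39. 665.] 41.0 [0.007 0.016 0.023]
[ 42. 129.] 121 [618. 377.] [764.  44.] 68.0 [0.334 0.353 0.359]
[ 87. 163.] 1596 [629. 404.] [799. 203.] 79.2 [0.011 0.018 0.025]
[274. 154.] 88 [701. -20.] [70. 81.] 85.8 [0.081 0.088 0.094]
[351. 177.] 1045 [ 581. -167.] [153. 444.] 13.5 [-0.003  0.005  0.026]
[272. 168.] 182 [649. -16.] [289.  10.] 86.4 [0.074 0.081 0.088]
[453. 198.] 309 [ 487. -368.] [ 43. 799.] 7.7 [0.011 0.018 0.027]
[497. 200.] 131 [ 512. -999.] [ 37. 637.] 1.0 [0.334 0.353 0.358]
[ 76. 218.] 1047 [477. 420.] [120. 778.] 0.1 [-0.002  0.009  0.062]
[460. 225.] 1360 [ 401. -391.] [162. 835.] 3.7 [0.011 0.018 0.025]
[296. 239.] 96 [425. -47.] [160.  48.] 52.7 [0.019 0.025 0.032]
counter ((395.4729919433594, -306.3284912109375), (129.6167755126953, 132.02703857421875), 5.345520496368408) 1005 0.05219003653832249
knob [ 0.39702963 -0.30390172  0.09093204] ((395.99139404296875, -304.9486999511719), (15.137838363647461, 47.49213790893555), 88.6874008178711) 76
```

View pics/a.png

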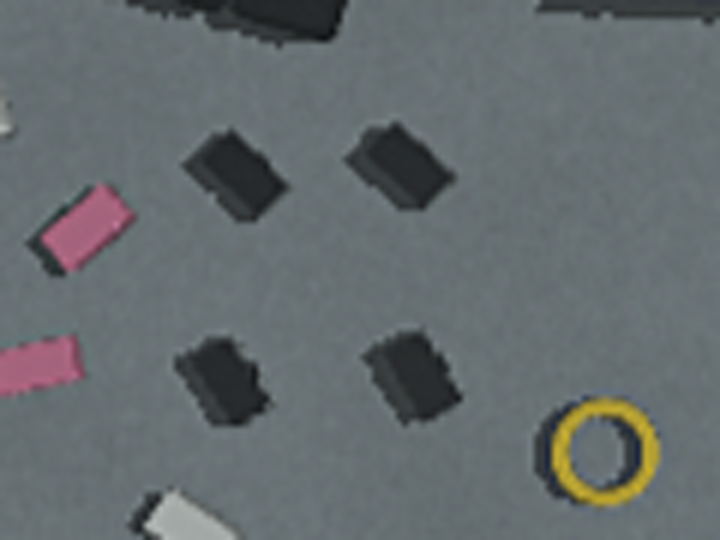

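View pics/b.png

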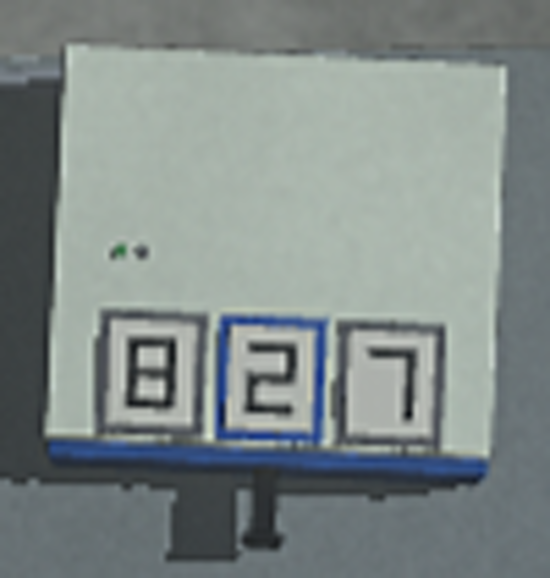

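View pics/c.png

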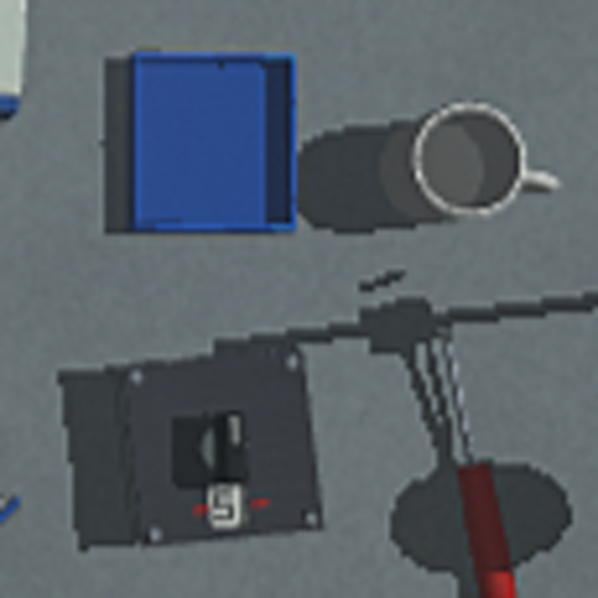

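Card 2 is in the blue frame, which the crop confirms. The drum window shows 5 slightly off centre. I'll refine the handle position and block yaws, then work out the tool axes.

```bash
cat >> meas.py <<'E'
def blocks2(d,box=(130,180,225,250),zlo=.017,zhi=.032,dark=60,h=.024,color=None):
    c=d['color'].astype(int);P=cloud(d)
    m=(c.max(-1)<dark) if color is None else color(c)
    m&=(P[...,2]>zlo)&(P[...,2]<zhi)
    x0,y0,x1,y1=box
    mm=np.zeros(m.shape,np.uint8);mm[y0:y1,x0:x1]=m[y0:y1,x0:x1]
    n,l,s,ct=cv2.connectedComponentsWithStats(mm,connectivity=4);out=[]
    for i in range(1,n):
        if s[i,4]<25: continue
        pts=np.argwhere(l==i)[:,::-1]
        W=np.array([ray(d,u,v,h)[:2] for u,v in pts])*1000
        cv=np.cov(W.T);w,V=np.linalg.eigh(cv);e=V[:,1]
        r=cv2.minAreaRect(np.float32(W))
        print('px',ct[i].round(1),s[i,4],'xy',W.mean(0).round(1),'LxW',np.sqrt(12*w[::-1]).round(1),'yaw',round(np.degrees(np.arctan2(e[1],e[0]))%180,1),'rect',np.round(r[0],1),np.round(r[1],1),round(r[2],1),'z',np.median(P[l==i][:,2]).round(4))
        out.append(W.mean(0))
    return out
E
python3 - <<'E'
from meas import *
d=eyes.get_image('top'); blocks2(d); print(); blocks2(d,dark=45)
P=cloud(d)
s=readout.get_state();q=s['ee_rot'];Rm=R.from_quat(q[[1,2,3,0]]).as_matrix();print(Rm.round(3))
for v in range(170,190):
    for_=[(u,P[v,u].round(3)) for u in range(262,280) if .06<P[v,u,2]<.084]
    if for_: print(v,for_[0][0],for_[-1][0],for_[0][1],for_[-1][1])
E
```

```text
px [197.6 197. ] 93 xy [549.1 271. ] LxW [52.1 26.9] yaw 46.5 rect [549.9 270.5] [51.3 26.8] 44.3 z 0.0244
px [170.2 198.6] 98 xy [544.8 375.4] LxW [53.7 27.6] yaw 46.1 rect [546. 375.] [51.4 26.7] 44.4 z 0.0245
px [199.9 232.4] 91 xy [415.1 263.3] LxW [51.2 26.8] yaw 35.2 rect [416.5 263.3] [51.2 27.5] 29.3 z 0.0244
px [167.8 233.1] 92 xy [414.2 384.8] LxW [51.4 27.2] yaw 33.8 rect [414.5 383.3] [51.6 28.1] 33.4 z 0.0234

px [199.1 196.9] 36 xy [549.4 265.3] LxW [54.8 20.6] yaw 31.5 rect [549.9 270.5] [45.9 21.4] 44.3 z 0.025
px [170.4 198.3] 76 xy [545.7 374.3] LxW [48.7 25.3] yaw 45.9 rect [546.9 374.1] [46. 24.] 44.4 z 0.0245
[[-0.     0.328 -0.945]
 [ 0.001 -0.945 -0.328]
 [-1.    -0.001 -0.   ]]
170 271 274 [ 0.641 -0.008  0.081] [ 0.642 -0.02   0.07 ]
171 271 274 [ 0.637 -0.008  0.081] [ 0.639 -0.02   0.068]
172 271 274 [ 0.635 -0.008  0.069] [ 0.634 -0.019  0.072]
173 271 274 [ 0.631 -0.008  0.075] [ 0.631 -0.019  0.071]
174 271 274 [ 0.627 -0.008  0.078] [ 0.627 -0.019  0.076]
175 271 274 [ 0.623 -0.008  0.074] [ 0.623 -0.019  0.079]
176 271 274 [ 0.619 -0.008  0.082] [ 0.619 -0.019  0.076]
177 271 274 [ 0.616 -0.008  0.073] [ 0.615 -0.019  0.08 ]
178 271 274 [ 0.612 -0.008  0.074] [ 0.612 -0.019  0.075]
179 271 274 [ 0.608 -0.008  0.077] [ 0.608 -0.019  0.072]
180 271 274 [ 0.605 -0.008  0.071] [ 0.605 -0.019  0.072]
181 269 274 [ 0.601 -0.     0.071] [ 0.601 -0.019  0.073]
182 269 276 [ 0.597 -0.     0.079] [ 0.597 -0.026  0.077]
183 269 275 [ 0.594 -0.     0.075] [ 0.594 -0.022  0.071]
```

```bash
cat > plan.py <<'E'
# args: grip step  then waypoints x,y,z,yaw (mm,deg; TCP).  '_' keeps
import sys
from h import *
def plan(wps,grip,step):
    s=readout.get_state();p=s['position']*1000;q=s['ee_rot'];M=R.from_quat(q[[1,2,3,0]])
    print('at',p.round(1),'yaw',np.degrees(np.arctan2(M.as_matrix()[1,1],M.as_matrix()[0,1])).round(1),'w',round(s['width']*1000,1),'t',round(s['clock'],1),'F',s['contact_force'].round(1))
    rows=[]
    for w in wps:
        t=[p[i] if w[i] is None else w[i] for i in range(3)]
        yaw=w[3]
        if yaw is None: yaw=np.degrees(np.arctan2(M.as_matrix()[1,1],M.as_matrix()[0,1]))
        c,s_=np.cos(np.radians(yaw)),np.sin(np.radians(yaw))
        T=R.from_matrix(np.array([[0,c,s_],[0,s_,-c],[-1,0,0]]))
        ds=np.linalg.norm(np.array(t)-p); rv=(M.inv()*T).as_rotvec(degrees=True)
        n=max(1,int(np.ceil(ds/60/step-.01)),int(np.ceil(np.abs(rv).max()/4-.02)))
        for k in range(n):
            m=n-k
            d=M.as_matrix().T@(np.array(t)-p)/m/60
            rv=(M.inv()*T).as_rotvec(degrees=True)/m/4
            d=np.clip(d.round(2),-1,1); rv=np.clip(rv.round(2),-1,1)
            rows.append([*d,*rv,grip]); p=p+M.as_matrix()@(d*60); M=M*R.from_rotvec(rv*4,degrees=True)
    print(len(rows),'rows; end',p.round(1))
    for i in range(0,len(rows),10): print([float(x)+0. for r in rows[i:i+10] for x in r])
f=lambda a:None if a=='_' else float(a)
plan([[f(a) for a in w.split(',')] for w in sys.argv[3:]],float(sys.argv[1]),float(sys.argv[2]))
E
python3 plan.py 1 0.75 620,-13.5,150,-93.6 623,-13.5,40,-93.6
```

```text
at [ 188.3 -543.   197.5] yaw -70.9 w 85.5 t 0.2 F [-0.  -0.5  0.4]
19 rows; end [622.9 -13.6  40. ]
[0.05, -0.37, -0.61, 0.36, 0.0, 0.0, 1.0, 0.05, -0.39, -0.6, 0.35, 0.0, 0.0, 1.0, 0.05, -0.4, -0.59, 0.36, 0.0, 0.0, 1.0, 0.05, -0.42, -0.58, 0.35, 0.0, 0.0, 1.0, 0.05, -0.43, -0.56, 0.36, 0.0, 0.0, 1.0, 0.05, -0.45, -0.55, 0.35, 0.0, 0.0, 1.0, 0.05, -0.46, -0.54, 0.36, 0.0, 0.0, 1.0, 0.05, -0.47, -0.53, 0.35, 0.0, 0.0, 1.0, 0.05, -0.49, -0.52, 0.36, 0.0, 0.0, 1.0, 0.05, -0.5, -0.51, 0.35, 0.0, 0.0, 1.0]
[0.05, -0.51, -0.49, 0.36, 0.0, 0.0, 1.0, 0.05, -0.52, -0.48, 0.35, 0.0, 0.0, 1.0, 0.05, -0.54, -0.47, 0.36, 0.0, 0.0, 1.0, 0.05, -0.55, -0.46, 0.35, 0.0, 0.0, 1.0, 0.05, -0.55, -0.44, 0.36, 0.0, 0.01, 1.0, 0.05, -0.57, -0.43, 0.35, 0.0, 0.0, 1.0, 0.61, 0.0, -0.02, 0.0, 0.0, 0.0, 1.0, 0.61, 0.0, -0.02, 0.0, 0.0, 0.0, 1.0, 0.61, 0.0, -0.01, 0.0, 0.0, 0.0, 1.0]
```

Request:
carry_out(deltas=[0.05, -0.37, -0.61, 0.36, 0, 0, 1, 0.05, -0.39, -0.6, 0.35, 0, 0, 1, 0.05, -0.4, -0.59, 0.36, 0, 0, 1, 0.05, -0.42, -0.58, 0.35, 0, 0, 1, 0.05, -0.43, -0.56, 0.36, 0, 0, 1, 0.05, -0.45, -0.55, 0.35, 0, 0, 1, 0.05, -0.46, -0.54, 0.36, 0, 0, 1, 0.05, -0.47, -0.53, 0.35, 0, 0, 1, 0.05, -0.49, -0.52, 0.36, 0, 0, 1, 0.05, -0.5, -0.51, 0.35, 0, 0, 1])

```text
clock: 1.5
position: [0.4591, -0.211, 0.1679]
ee_rot: [0.03, 0.707, 0.03, -0.706]
contact_force: [-0.3, -0.2, -0.2]
width: 0.0857
```

```bash
python3 plan.py 1 0.75 620,-13.5,130,-93.6
```

```text
at [ 459.1 -211.   167.9] yaw -85.1 w 85.7 t 1.5 F [-0.3 -0.2 -0.2]
6 rows; end [620.2 -13.8 130. ]
[0.11, -0.51, -0.49, 0.35, 0.0, 0.0, 1.0, 0.1, -0.52, -0.48, 0.35, 0.0, 0.0, 1.0, 0.11, -0.53, -0.47, 0.35, 0.0, 0.0, 1.0, 0.1, -0.54, -0.45, 0.36, 0.0, 0.0, 1.0, 0.11, -0.56, -0.44, 0.35, 0.0, 0.0, 1.0, 0.1, -0.56, -0.43, 0.36, 0.0, 0.0, 1.0]
```

Request:
carry_out(deltas=[0.11, -0.51, -0.49, 0.35, 0.0, 0.0, 1.0, 0.1, -0.52, -0.48, 0.35, 0.0, 0.0, 1.0, 0.11, -0.53, -0.47, 0.35, 0.0, 0.0, 1.0, 0.1, -0.54, -0.45, 0.36, 0.0, 0.0, 1.0, 0.11, -0.56, -0.44, 0.35, 0.0, 0.0, 1.0, 0.1, -0.56, -0.43, 0.36, 0.0, 0.0, 1.0, 0, 0, 0, 0, 0, 0, 1])

```text
clock: 2.38
position: [0.6205, -0.0124, 0.129]
ee_rot: [0.021, -0.707, 0.021, 0.707]
contact_force: [-0.6, -1.0, 0.3]
width: 0.0854
```

```bash
python3 plan.py 1 0.5 624,-13.7,38,-93.6; python3 -c "
from h import *
d=snap('top','t1.png')"
```

```text
at [620.5 -12.4 129. ] yaw -93.4 w 85.4 t 2.4 F [-0.6 -1.   0.3]
4 rows; end [624.  -13.8  37.8]
[0.38, 0.0, -0.02, 0.01, 0.0, 0.0, 1.0, 0.38, 0.01, -0.01, 0.02, 0.0, 0.0, 1.0, 0.38, 0.0, -0.02, 0.01, 0.0, 0.01, 1.0, 0.38, 0.01, -0.01, 0.02, 0.01, 0.0, 1.0]
```

View pics/t1.png

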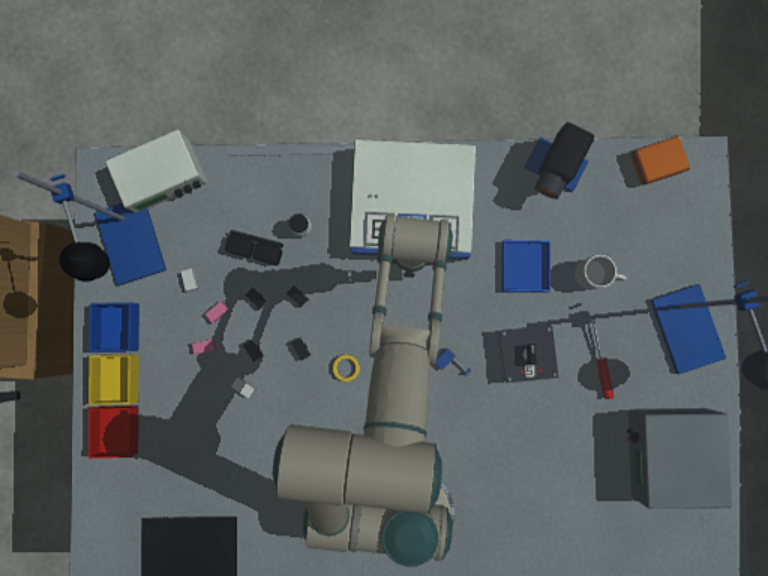

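The gripper is over the handle at about (415,245). Next it descends and closes.

Request:
carry_out(deltas=[0.38, 0, -0.02, 0.01, 0, 0, 1, 0.38, 0.01, -0.01, 0.02, 0, 0, 1, 0.38, 0, -0.02, 0.01, 0, 0, 1, 0.38, 0.01, -0.01, 0.02, 0, 0, 1, 0, 0, 0, 0, 0, 0, 1, 0, 0, 0, 0, 0, 0, -1, 0, 0, 0, 0, 0, 0, -1, 0, 0, 0, 0, 0, 0, -1, 0, 0, 0, 0, 0, 0, -1, 0, 0, 0, 0, 0, 0, -1], newtons=50)

```text
clock: 3.68
position: [0.6233, -0.0144, 0.0398]
ee_rot: [-0.025, 0.707, -0.023, -0.706]
contact_force: [-0.6, 5.0, 4.0]
width: 0.013
```

```bash
python3 plan.py -1 0.25 455,-3,_,-93.6
```

```text
at [623.3 -14.4  39.8] yaw -93.8 w 13.0 t 3.7 F [-0.6  5.   4. ]
12 rows; end [455.1  -2.9  39.6]
[0.0, 0.0, 0.23, 0.0, 0.0, 0.0, -1.0, 0.0, 0.0, 0.23, -0.01, 0.0, 0.0, -1.0, 0.0, 0.0, 0.24, 0.0, 0.0, 0.0, -1.0, 0.0, 0.0, 0.23, -0.01, 0.0, 0.0, -1.0, 0.0, 0.0, 0.24, 0.0, 0.0, 0.01, -1.0, 0.0, 0.0, 0.23, -0.01, 0.0, 0.0, -1.0, 0.0, 0.0, 0.24, 0.0, 0.0, 0.01, -1.0, 0.0, 0.0, 0.23, -0.01, 0.0, 0.0, -1.0, 0.0, 0.0, 0.24, 0.0, 0.0, 0.01, -1.0, 0.0, 0.0, 0.23, -0.01, -0.01, 0.0, -1.0]
[0.0, 0.0, 0.24, 0.0, 0.0, 0.01, -1.0, 0.0, -0.01, 0.23, -0.01, -0.01, 0.0, -1.0]
```

Request:
carry_out(deltas=[0, 0, 0.2, 0, 0, 0, -1, 0, 0, 0.28, 0, 0, 0, -1, 0, 0, 0.3, 0, 0, 0, -1, 0, 0, 0.3, 0, 0, 0, -1, 0, 0, 0.3, 0, 0, 0, -1, 0, 0, 0.3, 0, 0, 0, -1, 0, 0, 0.3, 0, 0, 0, -1, 0, 0, 0.3, 0, 0, 0, -1, 0, 0, 0.3, 0, 0, 0, -1, 0, 0, 0.15, 0, 0, 0, -1])

```text
clock: 4.92
position: [0.4602, -0.0039, 0.0398]
ee_rot: [-0.025, 0.708, -0.023, -0.705]
contact_force: [2.9, 6.5, 1.4]
width: 0.0131
```

```bash
python3 plan.py -1 0.25 455,-3,_,-93.6|head -1;python3 -c "
from h import *
d=snap('top','t2.png')"
```

```text
at [460.2  -3.9  39.8] yaw -93.9 w 13.1 t 4.9 F [2.9 6.5 1.4]
```

View pics/t2.png

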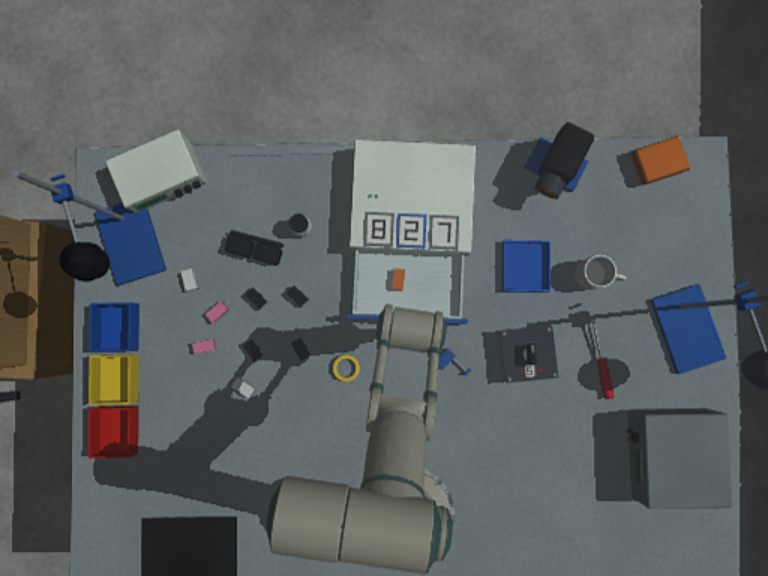

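The drawer is nearly out, with the orange block at (398,279). I'll finish the pull to the stop.

Request:
carry_out(deltas=[0, 0, 0.07, 0, 0, 0, -1, 0, 0, 0.05, 0, 0, 0, -1, 0, 0, 0.03, 0, 0, 0, -1, 0, 0, 0, 0, 0, 0, -1])

```text
clock: 5.48
position: [0.4537, -0.0034, 0.0398]
ee_rot: [-0.025, 0.709, -0.023, -0.704]
contact_force: [4.4, 5.8, 1.0]
width: 0.013
```

Request:
carry_out(deltas=[0, 0, 0.04, 0, 0, 0, -1, 0, 0, 0, 0, 0, 0, -1, 0, 0, -0.04, 0, 0, 0, -1, 0, 0, 0, 0, 0, 0, 1, 0, 0, 0, 0, 0, 0, 1, -0.3, 0, 0, 0, 0, 0, 1, -0.7, 0, 0, 0, 0, 0, 1, -0.7, 0, 0, 0, 0, 0, 1])

```text
clock: 6.48
position: [0.4496, -0.0051, 0.1416]
ee_rot: [0.023, -0.706, 0.024, 0.707]
contact_force: [0.4, -0.2, -0.9]
width: 0.0855
```

```bash
python3 - <<'E'
from meas import *
d=snap('top','t3.png')
org=lambda c:(c[...,0]>150)&(c[...,1]>50)&(c[...,1]<150)&(c[...,2]<80)
print('orange');blocks2(d,(235,165,310,212),.03,.06,h=.044,color=org)
P=cloud(d)
c=cv2.cvtColor(d['color'],cv2.COLOR_RGB2HSV)
bl=((c[...,0]>100)&(c[...,0]<125)&(c[...,1]>130)&(P[...,2]>.07)).astype(np.uint8); bl[:200]=0;bl[225:]=0
n,l,s,ct=cv2.connectedComponentsWithStats(bl)
for i in range(1,n):
  if s[i,4]>20:
    r=cv2.minAreaRect(np.float32(P[l==i][:,:2]*1000)); print(ct[i],r,P[l==i][:,2].mean())
# chamber side edges: blue tray
bl=((c[...,0]>100)&(c[...,0]<125)&(c[...,1]>130)).astype(np.uint8)
bl[:155]=0;bl[200:]=0;bl[:,:330]=0;bl[:,372:]=0
n,l,s,ct=cv2.connectedComponentsWithStats(bl)
i=1+s[1:,4].argmax();W=np.array([ray(d,u,v,.025)[:2] for v,u in np.argwhere(l==i)])*1000
print('tray',cv2.minAreaRect(np.float32(W)))
E
python3 plan.py 1 .5 _,_,_,_
```

```text
orange
[497.06666667 203.01333333] ((481.9883728027344, -344.0715637207031), (20.129133224487305, 751.3189697265625), 2.6286277770996094) 0.3689762070856372
[239.95454545 212.38636364] ((486.7309875488281, 106.51545715332031), (70.64846801757812, 7.9192795753479), 86.02935791015625) 0.08247410507161726
[305.24 215.48] ((471.55474853515625, -129.7094268798828), (44.90372085571289, 3.7977957725524902), 89.10868072509766) 0.08120802435922127
tray ((615.7301025390625, -311.4306640625), (118.08027648925781, 130.8611297607422), 88.44920349121094)
at [453.6  -5.7 147.1] yaw -93.8 w 85.2 t 6.5 F [ 0.7 -0.2  3.2]
1 rows; end [453.6  -5.7 147.1]
[0.0, 0.0, 0.0, 0.0, -0.13, -0.03, 1.0]
```

View pics/t3.png

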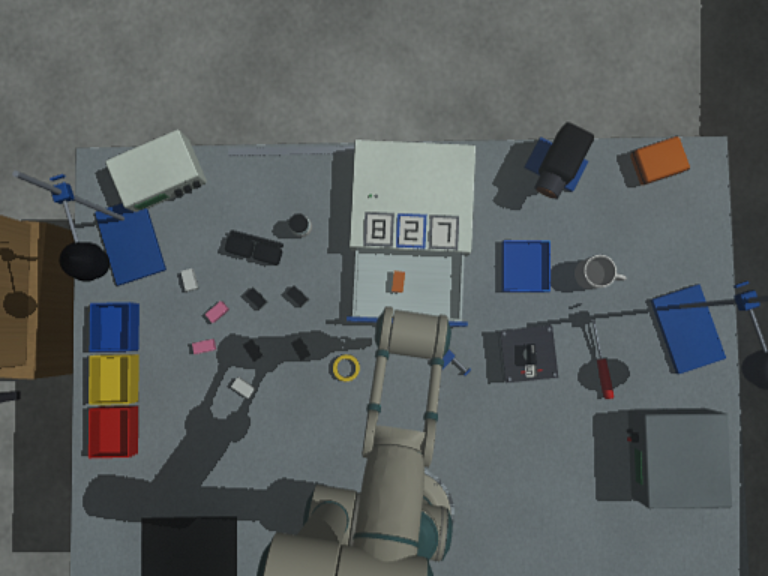

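The drawer is at its stop: the front moved from x 657 to 487 mm. The orange block is at (398,281) in the picture, but the colour mask missed it.

```bash
python3 - <<'E'
from meas import *
d=eyes.get_image('top')
print(d['color'][187,265],cloud(d)[187,265])
org=lambda c:(c[...,0]-c[...,2]>60)
blocks2(d,(235,165,310,212),.0,.1,h=.044,color=org)
E
```

```text
[146  88  53] [0.58189804 0.01454232 0.03652432]
px [265.1 187.4] 99 xy [579.9  14.1] LxW [50.3 28. ] yaw 172.2 rect [579.9  14.1] [27.5 49.5] 81.9 z 0.044
```

```bash
python3 plan.py 1 .6 580,14,95,-97.8 580,14,23,-97.8
```

```text
at [453.5  -5.7 145. ] yaw -93.8 w 85.3 t 6.6 F [-0.1  0.4  0.2]
6 rows; end [579.8  13.9  22.7]
[0.21, -0.12, -0.52, 0.25, -0.03, -0.01, 1.0, 0.21, -0.13, -0.52, 0.25, -0.03, 0.0, 1.0, 0.21, -0.13, -0.51, 0.25, -0.04, 0.0, 1.0, 0.22, -0.14, -0.51, 0.25, -0.03, -0.01, 1.0, 0.6, 0.0, 0.0, 0.0, 0.0, 0.0, 1.0, 0.6, 0.0, 0.0, 0.0, 0.0, 0.0, 1.0]
```

Request:
carry_out(deltas=[0.21, -0.12, -0.52, 0.25, -0.03, 0, 1, 0.21, -0.13, -0.52, 0.25, -0.03, 0, 1, 0.21, -0.13, -0.51, 0.25, -0.04, 0, 1, 0.22, -0.14, -0.51, 0.25, -0.03, 0, 1, 0.5, 0, 0, 0, 0, 0, 1, 0.5, 0, 0, 0, 0, 0, 1, 0.1, 0, 0, 0, 0, 0, 1, 0.1, 0, 0, 0, 0, 0, 1, 0, 0, 0, 0, 0, 0, 1])

```text
clock: 7.7
position: [0.5759, 0.0148, 0.018]
ee_rot: [0.048, -0.703, 0.048, 0.708]
contact_force: [-0.2, 0.7, -0.2]
width: 0.0855
```

Request:
carry_out(deltas=[0, 0, 0, 0, 0, 0, -1, 0, 0, 0, 0, 0, 0, -1, 0, 0, 0, 0, 0, 0, -1, 0, 0, 0, 0, 0, 0, -1, 0, 0, 0, 0, 0, 0, -1], newtons=60)

```text
clock: 8.32
position: [0.5755, 0.015, 0.0175]
ee_rot: [0.048, -0.702, 0.048, 0.709]
contact_force: [0.2, 0.1, -0.5]
width: 0.0
```

```bash
python3 plan.py -1 .75 _,_,125,_ 616,-311,125,-91.6 616,-311,40,-91.6
```

```text
at [575.5  15.   17.5] yaw -97.8 w 0.0 t 8.3 F [ 0.2  0.1 -0.5]
13 rows; end [ 615.8 -311.    40.2]
[-0.6, 0.0, 0.01, 0.0, 0.04, 0.0, -1.0, -0.6, 0.0, 0.0, 0.0, 0.04, 0.0, -1.0, -0.59, 0.0, 0.0, 0.0, 0.05, -0.01, -1.0, 0.0, 0.66, -0.18, -0.19, 0.0, 0.0, -1.0, 0.0, 0.66, -0.17, -0.19, 0.0, 0.0, -1.0, 0.0, 0.67, -0.16, -0.19, 0.0, 0.0, -1.0, 0.0, 0.67, -0.15, -0.2, 0.0, 0.0, -1.0, 0.0, 0.67, -0.14, -0.19, 0.0, 0.0, -1.0, 0.0, 0.67, -0.13, -0.2, 0.0, 0.0, -1.0, 0.0, 0.67, -0.12, -0.19, 0.0, 0.0, -1.0]
[0.0, 0.68, -0.1, -0.2, 0.0, 0.0, -1.0, 0.71, 0.0, 0.0, 0.0, 0.0, 0.0, -1.0, 0.7, 0.0, 0.0, 0.0, 0.0, 0.0, -1.0]
```

The jaws shut fully with nothing between them. I'll look.

```bash
python3 - <<'E'
from h import *
d=snap('top','t4.png'); d=snap('scene','s4.png')
E
```

```text
(no output)
```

View pics/t4.png

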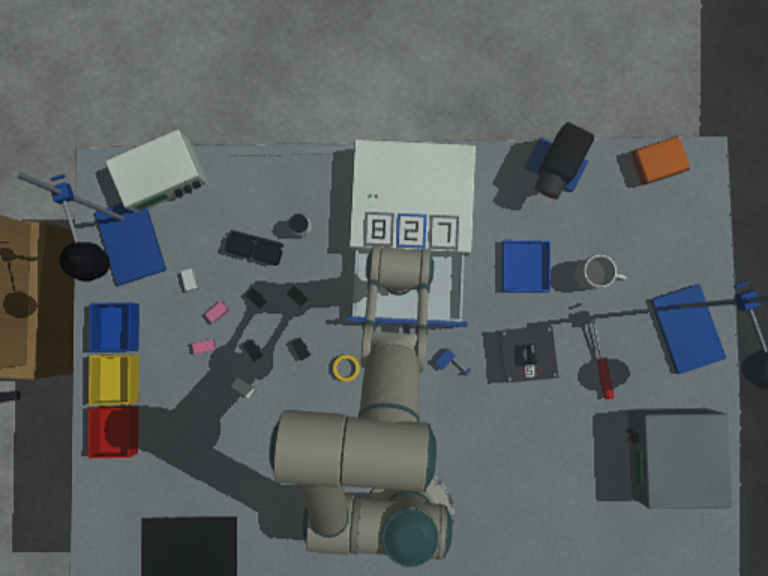

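View pics/s4.png

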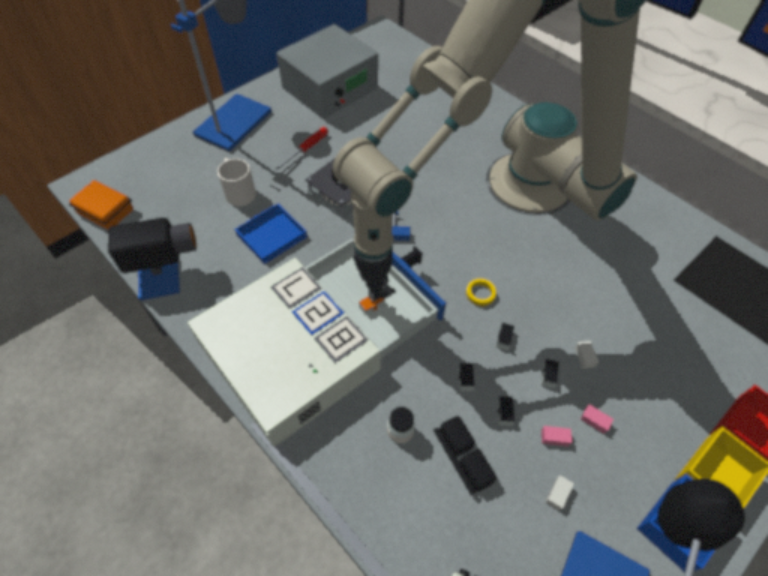

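In the scene view the orange block is at (371,302), on the chamber side of the fingers. I'll raise the arm and measure again.

```bash
python3 - <<'E'
from meas import *
d=eyes.get_image('scene')
org=lambda c:(c[...,0]-c[...,2]>60)
blocks2(d,(200,180,300,230),.0,.1,h=.044,color=org)
for p in ([.5755,.015,.0175],[.58,.014,.044]): print(proj(d,p))
E
python3 plan.py 1 .75 575,15,150,_ 480,15,200,_
```

```text
px [245.3 202.1] 69 xy [591.6  15.7] LxW [35.1 27.2] yaw 142.9 rect [586.1  15.9] [29.6 42.2] 72.8 z 0.0435
(np.float64(248.74011380058081), np.float64(203.44450722162108))
(np.float64(247.53194947797795), np.float64(199.74134638275413))
at [575.5  15.   17.4] yaw -97.8 w -0.1 t 8.5 F [0.2 0.3 0.6]
6 rows; end [480.   14.8 199.8]
[-0.74, 0.0, 0.01, 0.0, 0.04, 0.0, 1.0, -0.73, 0.0, 0.01, 0.0, 0.05, 0.0, 1.0, -0.74, 0.0, 0.0, 0.0, 0.04, -0.01, 1.0, -0.28, 0.07, 0.52, 0.0, 0.0, 0.0, 1.0, -0.28, 0.07, 0.53, 0.0, 0.0, 0.0, 1.0, -0.27, 0.08, 0.52, 0.0, 0.0, 0.0, 1.0]
```

Request:
carry_out(deltas=[-0.1, 0, 0, 0, 0, 0, 1, -0.1, 0, 0, 0, 0, 0, 1, -0.5, 0, 0, 0, 0.04, 0, 1, -0.74, 0, 0.01, 0, 0.05, 0, 1, -0.74, 0, 0, 0, 0.04, 0, 1, -0.28, 0.07, 0.52, 0, 0, 0, 1, -0.28, 0.07, 0.53, 0, 0, 0, 1, -0.27, 0.08, 0.52, 0, 0, 0, 1, 0, 0, 0, 0, 0, 0, 1])

```text
clock: 9.6
position: [0.4796, 0.0148, 0.2001]
ee_rot: [-0.048, 0.707, -0.048, -0.704]
contact_force: [0.4, -0.0, -0.7]
width: 0.0854
```

```bash
python3 - <<'E'
from meas import *
d=snap('top','t5.png'); e=snap('scene','s5.png')
org=lambda c:(c[...,0]-c[...,2]>60)
blocks2(d,(235,165,310,212),.0,.1,h=.044,color=org)
blocks2(e,(200,180,300,230),.0,.1,h=.044,color=org)
im=cv2.cvtColor(e['color'],cv2.COLOR_RGB2BGR)[150:230,200:310]
cv2.imwrite('pics/s5c.png',cv2.resize(im,None,fx=6,fy=6,interpolation=cv2.INTER_CUBIC))
E
python3 plan.py 1 1 _,_,_,_
```

```text
px [265.2 187.3] 100 xy [580.1  14. ] LxW [50.8 28.1] yaw 171.0 rect [580.3  14. ] [27.5 50.5] 81.9 z 0.0446
px [247.7 200.2] 119 xy [580.8  15.6] LxW [52.6 29.5] yaw 176.0 rect [580.8  16.5] [31.2 53. ] 83.3 z 0.0435
at [481.2  14.7 198.7] yaw -97.8 w 85.3 t 9.7 F [ 0.2 -0.4 -0.1]
1 rows; end [481.2  14.7 198.7]
[0.0, 0.0, 0.0, 0.0, -0.03, 0.0, 1.0]
```

View pics/s5c.png

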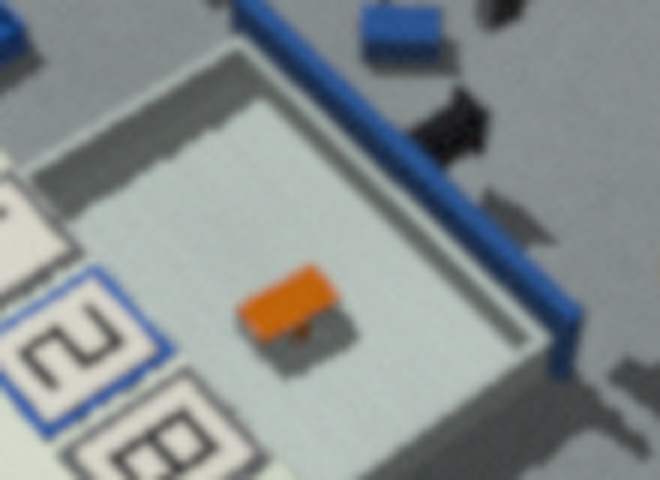

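The block is where it was (580,14), so the fingers must have closed above or beside it. I'll compare the reported TCP with the gripper in the scene depth.

```bash
python3 - <<'E'
from h import *
s=cv2.imread('pics/s4.png');cv2.imwrite('pics/s4c.png',cv2.resize(s[200:360,300:460],None,fx=4,fy=4,interpolation=cv2.INTER_CUBIC))
d=eyes.get_image('scene');P=cloud(d);c=d['color'].astype(int)
im=cv2.cvtColor(d['color'],cv2.COLOR_RGB2BGR)
st=readout.get_state();print(st['position'],st['width'])
m=(abs(P[...,0]-st['position'][0])<.08)&(abs(P[...,1]-st['position'][1])<.1)&(P[...,2]>.12)
Q=P[m]
for z in np.arange(.14,.36,.01):
    k=abs(Q[:,2]-z)<.005
    if k.sum(): print(round(z,3),k.sum(),Q[k].min(0).round(3)[:2],Q[k].max(0).round(3)[:2])
u,v=proj(d,st['position']);print(u,v)
cv2.circle(im,(int(round(u)),int(round(v))),1,(0,0,255),-1)
y0=int(v)-70;x0=int(u)-60
cv2.imwrite('pics/g.png',cv2.resize(im[max(y0,0):y0+110,x0:x0+120],None,fx=5,fy=5,interpolation=cv2.INTER_CUBIC))
E
```

```text
[0.48139897 0.01466538 0.19817781] 0.08561114376142642
0.25 21 [ 0.464 -0.034] [0.498 0.071]
0.26 36 [ 0.464 -0.037] [0.499 0.072]
0.27 34 [ 0.464 -0.04 ] [0.499 0.072]
0.28 28 [ 0.467 -0.036] [0.499 0.071]
0.29 32 [ 0.479 -0.054] [0.503 0.088]
0.3 79 [ 0.467 -0.055] [0.503 0.09 ]
0.31 83 [ 0.477 -0.056] [0.503 0.089]
0.32 72 [ 0.474 -0.056] [0.504 0.089]
0.33 78 [ 0.478 -0.055] [0.504 0.086]
0.34 96 [ 0.476 -0.052] [0.503 0.086]
0.35 91 [ 0.473 -0.05 ] [0.503 0.084]
271.48361325251733 154.14171170687433
```

View pics/s4c.png

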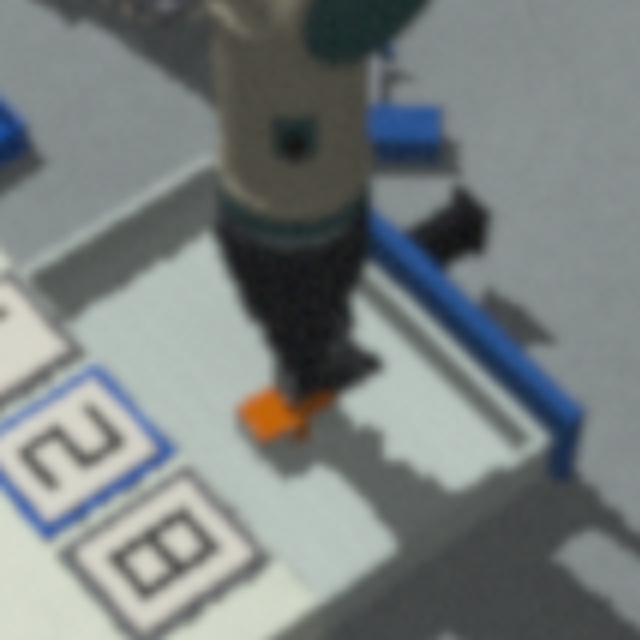

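View pics/g.png

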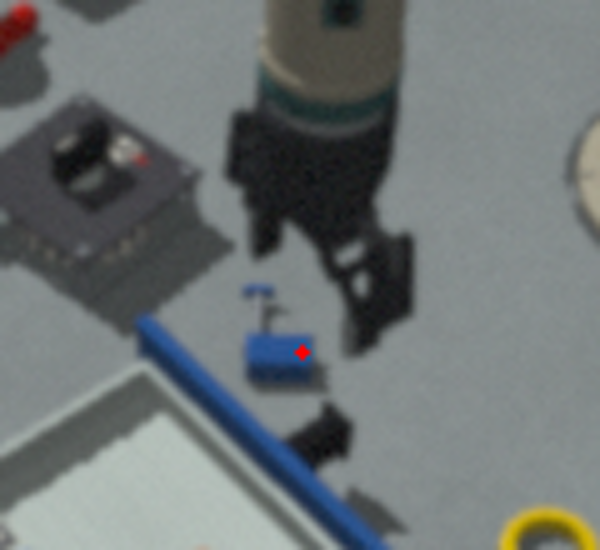

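The closed fingertips appear about 25 mm higher than the reported TCP. I'll shut the gripper in free air to check this.

Request:
carry_out(deltas=[0, 0, 0, 0, 0, 0, -1, 0, 0, 0, 0, 0, 0, -1, 0, 0, 0, 0, 0, 0, -1, 0, 0, 0, 0, 0, 0, -1, 0, 0, 0, 0, 0, 0, -1])

```text
clock: 10.38
position: [0.4806, 0.0147, 0.198]
ee_rot: [0.048, -0.705, 0.048, 0.706]
contact_force: [0.5, 0.7, -0.2]
width: 0.0001
```

```bash
python3 - <<'E'
from h import *
d=eyes.get_image('scene');P=cloud(d);c=d['color'].astype(int)
im=cv2.cvtColor(d['color'],cv2.COLOR_RGB2BGR)
st=readout.get_state();p=st['position'];print(p,st['width'],st['clock'])
m=(abs(P[...,0]-p[0])<.06)&(abs(P[...,1]-p[1])<.06)&(P[...,2]>.12)
Q=P[m]
for z in np.arange(.14,.30,.01):
    k=abs(Q[:,2]-z)<.005
    if k.sum(): print(round(z,3),k.sum(),Q[k].min(0).round(3)[:2],Q[k].max(0).round(3)[:2])
u,v=proj(d,p)
im=cv2.resize(im,None,fx=5,fy=5,interpolation=cv2.INTER_CUBIC)
for dz,col in ((0,(0,0,255)),(.019,(0,255,0)),(.03,(0,255,255))):
    a,b=proj(d,p+[0,0,dz]);cv2.circle(im,(int(a*5+2),int(b*5+2)),3,col,-1)
y0=int(v*5)-300;x0=int(u*5)-300
cv2.imwrite('pics/g2.png',im[y0:y0+500,x0:x0+600])
E
```

```text
[0.48062537 0.01472919 0.19807339] -0.00024726955813833584 10.425
0.23 3 [0.488 0.01 ] [0.491 0.021]
0.24 13 [0.478 0.011] [0.492 0.028]
0.25 21 [0.476 0.009] [0.493 0.031]
0.26 16 [0.486 0.006] [0.493 0.03 ]
0.27 10 [0.488 0.009] [0.493 0.028]
0.28 43 [ 0.474 -0.021] [0.497 0.046]
0.29 37 [ 0.471 -0.026] [0.498 0.051]
```

View pics/g2.png

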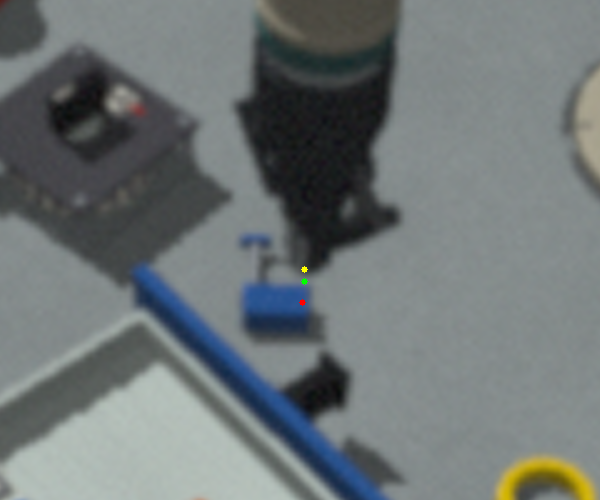

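With the gripper shut, the tips appear about 30 mm above the reported TCP: the red dot is the reported TCP and the yellow dot, 30 mm above it, is at the tips. I'll confirm with a gentle touch on the empty drawer floor.

```bash
python3 plan.py -1 .75 548,-60,110,-97.8 548,-60,20,-97.8
```

```text
at [480.6  14.7 198.1] yaw -97.8 w -0.2 t 10.4 F [ 0.1  0.  -0.2]
5 rows; end [547.9 -59.9  19.9]
[0.49, 0.36, -0.43, 0.0, 0.0, 0.0, -1.0, 0.49, 0.36, -0.43, 0.0, 0.0, 0.0, -1.0, 0.49, 0.36, -0.42, 0.0, 0.0, -0.01, -1.0, 0.75, 0.0, 0.0, 0.0, 0.0, 0.0, -1.0, 0.75, 0.0, 0.0, 0.0, 0.0, 0.0, -1.0]
```

Request:
carry_out(deltas=[0.49, 0.36, -0.43, 0.0, 0.0, 0.0, -1.0, 0.49, 0.36, -0.43, 0.0, 0.0, 0.0, -1.0, 0.49, 0.36, -0.42, 0.0, 0.0, 0, -1.0, 0.6, 0.0, 0.0, 0.0, 0.0, 0.0, -1.0, 0.6, 0.0, 0.0, 0.0, 0.0, 0.0, -1.0, 0.1, 0.0, 0.0, 0.0, 0.0, 0.0, -1.0, 0.1, 0.0, 0.0, 0.0, 0.0, 0.0, -1.0, 0, 0.0, 0.0, 0.0, 0.0, 0.0, -1.0])

```text
clock: 11.42
position: [0.5487, -0.0601, 0.0269]
ee_rot: [-0.048, 0.706, -0.048, -0.705]
contact_force: [-0.5, -0.5, 0.6]
width: 0.0
```

Request:
carry_out(deltas=[0.07, 0, 0, 0, 0, 0, -1, 0.07, 0, 0, 0, 0, 0, -1, 0.05, 0, 0, 0, 0, 0, -1])

```text
clock: 11.8
position: [0.5479, -0.0599, 0.0145]
ee_rot: [-0.048, 0.706, -0.048, -0.705]
contact_force: [1.0, 0.2, 0.2]
width: -0.0004
```

Request:
carry_out(deltas=[0.07, 0, 0, 0, 0, 0, -1, 0.05, 0, 0, 0, 0, 0, -1, 0.05, 0, 0, 0, 0, 0, -1])

```text
clock: 12.18
position: [0.5479, -0.06, 0.0041]
ee_rot: [0.048, -0.705, 0.048, 0.706]
contact_force: [-1.0, -0.3, 0.6]
width: 0.0
```

Request:
carry_out(deltas=[0.05, 0, 0, 0, 0, 0, -1, 0.05, 0, 0, 0, 0, 0, -1, 0, 0, 0, 0, 0, 0, -1])

```text
clock: 12.55
position: [0.5477, -0.0599, -0.002]
ee_rot: [0.048, -0.705, 0.048, 0.706]
contact_force: [-0.1, 0.1, -0.5]
width: 0.0002
```

Request:
carry_out(deltas=[0.05, 0, 0, 0, 0, 0, -1, 0.03, 0, 0, 0, 0, 0, -1, 0, 0, 0, 0, 0, 0, -1])

```text
clock: 12.92
position: [0.5477, -0.0599, -0.0067]
ee_rot: [0.048, -0.705, 0.048, 0.706]
contact_force: [0.6, -0.7, 0.2]
width: -0.0
```

Request:
carry_out(deltas=[0.05, 0, 0, 0, 0, 0, -1, 0, 0, 0, 0, 0, 0, -1])

```text
clock: 13.18
position: [0.5477, -0.0599, -0.0097]
ee_rot: [0.048, -0.705, 0.048, 0.706]
contact_force: [0.1, -0.5, -0.5]
width: -0.0
```

Request:
carry_out(deltas=[0.03, 0, 0, 0, 0, 0, -1, 0.02, 0, 0, 0, 0, 0, -1, 0, 0, 0, 0, 0, 0, -1])

```text
clock: 13.55
position: [0.5478, -0.06, -0.0126]
ee_rot: [0.048, -0.705, 0.048, 0.706]
contact_force: [1.0, 0.2, -0.5]
width: -0.0002
```

Request:
carry_out(deltas=[0.04, 0, 0, 0, 0, 0, -1, 0, 0, 0, 0, 0, 0, -1])

```text
clock: 13.8
position: [0.5495, -0.0601, -0.0134]
ee_rot: [-0.048, 0.707, -0.048, -0.704]
contact_force: [0.5, -0.2, 8.8]
width: -0.0001
```

```bash
python3 - <<'E'
from h import *
d=snap('scene','s6.png');d2=snap('top','t6.png')
s=cv2.imread('pics/s6.png');p=readout.get_state()['position'];u,v=proj(d,p+[0,0,.03]);u=int(u*1.5);v=int(v*1.5)
cv2.imwrite('pics/s6c.png',cv2.resize(s[v-90:v+60,u-80:u+80],None,fx=4,fy=4,interpolation=cv2.INTER_CUBIC))
print(readout.get_state())
E
```

```text
{'clock': 13.9, 'qpos': array([-2.34865914e-01,  4.40863265e-01,  1.84518457e+00, -4.46743203e-05,
        8.52102683e-01,  1.47216204e+00]), 'qd': array([ 0.00170001,  0.00027389,  0.00084885,  0.00087   , -0.00156448,
       -0.00100138]), 'effort': array([-3.74686522e-01, -3.94287908e+01, -1.52290392e+01, -1.68104293e-01,
       -2.07274142e-01,  9.36542456e-04]), 'position': array([ 0.54945707, -0.06012978, -0.0133654 ]), 'ee_rot': array([-0.04790376,  0.7066648 , -0.04833122, -0.70426855]), 'contact_force': array([0.71054929, 0.29931605, 8.88736982]), 'moment': array([0.10359808, 0.05018555, 0.01338613]), 'width': -0.0003887861649049829}
```

View pics/s6c.png

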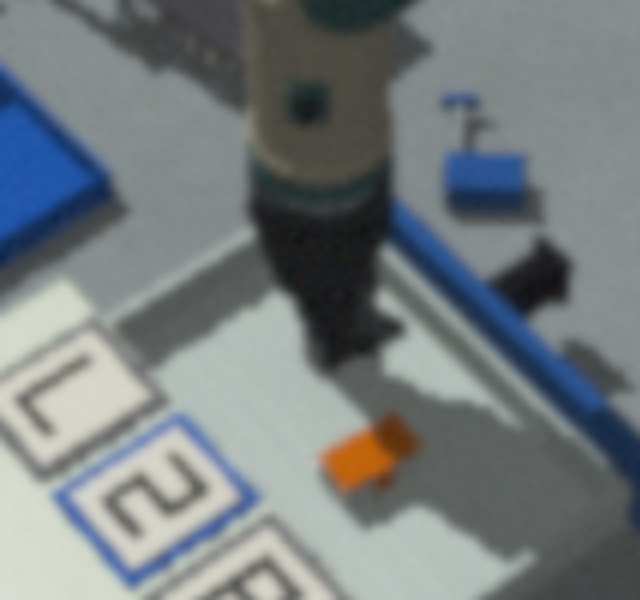

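The tips touch the floor (z 20 mm) at a reported TCP z of −13.4 mm, so they are 33.5 mm above the reported TCP. I'll use that offset from here on and retry the orange block.

```bash
python3 plan.py 1 .75 548,-60,45,-97.8 580,14.5,45,-97.8 580,14.5,-11.5,-97.8
```

```text
at [549.5 -60.1 -13.4] yaw -97.8 w -0.4 t 13.9 F [0.7 0.3 8.9]
6 rows; end [580.1  14.4 -11.5]
[-0.49, 0.0, 0.01, 0.0, -0.02, 0.0, 1.0, -0.48, 0.0, 0.01, 0.0, -0.03, -0.01, 1.0, 0.0, -0.65, -0.18, 0.0, 0.0, 0.0, 1.0, 0.0, -0.65, -0.18, 0.0, 0.0, 0.0, 1.0, 0.47, 0.0, 0.0, 0.0, 0.0, 0.0, 1.0, 0.47, 0.0, 0.0, 0.0, 0.0, 0.0, 1.0]
```

Request:
carry_out(deltas=[-0.5, 0, 0, 0, 0, 0, 1, -0.5, 0, 0, 0, 0, 0, 1, 0, -0.65, -0.18, 0, 0, 0, 1, 0, -0.65, -0.19, 0, 0, 0, 1, 0, 0, 0, 0, 0, 0, 1, 0, 0, 0, 0, 0, 0, 1])

```text
clock: 14.65
position: [0.58, 0.0142, 0.0448]
ee_rot: [0.047, -0.705, 0.048, 0.706]
contact_force: [-0.4, 0.1, -0.2]
width: 0.0856
```

```bash
python3 plan.py 1 .4 580,14.5,-11.5,-97.8
```

```text
at [580.   14.2  44.8] yaw -97.8 w 85.6 t 14.7 F [-0.4  0.1 -0.2]
3 rows; end [580.   14.7 -11.6]
[0.31, 0.0, 0.0, 0.0, 0.0, 0.0, 1.0, 0.31, 0.0, 0.0, 0.01, 0.01, -0.01, 1.0, 0.32, -0.01, 0.0, 0.0, 0.0, 0.0, 1.0]
```

Request:
carry_out(deltas=[0.32, 0, 0, 0, 0, 0, 1, 0.31, 0, 0, 0, 0, 0, 1, 0.31, 0, 0, 0, 0, 0, 1, 0, 0, 0, 0, 0, 0, 1, 0, 0, 0, 0, 0, 0, -1, 0, 0, 0, 0, 0, 0, -1, 0, 0, 0, 0, 0, 0, -1, 0, 0, 0, 0, 0, 0, -1, 0, 0, 0, 0, 0, 0, -1], newtons=50)

```text
clock: 15.78
position: [0.5811, 0.0142, -0.0105]
ee_rot: [-0.048, 0.706, -0.048, -0.705]
contact_force: [0.0, 0.1, 5.7]
width: 0.0271
```

```bash
python3 plan.py -1 .75 _,_,85,_ 616,-311,85,-91.6 616,-311,0,-91.6
```

```text
at [581.1  14.2 -10.5] yaw -97.8 w 27.1 t 15.8 F [0.  0.1 5.7]
13 rows; end [ 6.160e+02 -3.107e+02  2.000e-01]
[-0.53, 0.0, 0.0, 0.0, -0.01, 0.0, -1.0, -0.53, 0.0, 0.0, 0.0, -0.01, 0.0, -1.0, -0.53, 0.0, 0.0, 0.0, 0.0, -0.01, -1.0, 0.0, 0.66, -0.16, -0.19, 0.0, 0.0, -1.0, 0.0, 0.66, -0.16, -0.19, 0.0, 0.0, -1.0, 0.0, 0.67, -0.15, -0.19, 0.0, 0.0, -1.0, 0.0, 0.67, -0.14, -0.2, 0.0, 0.0, -1.0, 0.0, 0.67, -0.13, -0.19, 0.0, 0.0, -1.0, 0.0, 0.67, -0.12, -0.2, 0.0, 0.0, -1.0, 0.0, 0.67, -0.11, -0.19, 0.0, 0.0, -1.0]
[0.0, 0.67, -0.09, -0.2, 0.0, 0.0, -1.0, 0.71, 0.0, 0.0, 0.0, 0.0, 0.0, -1.0, 0.7, 0.0, 0.0, 0.0, 0.0, 0.0, -1.0]
```

Request:
carry_out(deltas=[-0.53, 0.0, 0.0, 0.0, 0, 0.0, -1.0, -0.53, 0.0, 0.0, 0.0, 0, 0.0, -1.0, -0.53, 0.0, 0.0, 0.0, 0.0, 0, -1.0, 0.0, 0.66, -0.16, -0.19, 0.0, 0.0, -1.0, 0.0, 0.66, -0.16, -0.19, 0.0, 0.0, -1.0, 0.0, 0.67, -0.15, -0.19, 0.0, 0.0, -1.0, 0.0, 0.67, -0.14, -0.2, 0.0, 0.0, -1.0, 0.0, 0.67, -0.13, -0.19, 0.0, 0.0, -1.0, 0.0, 0.67, -0.12, -0.2, 0.0, 0.0, -1.0, 0.0, 0.67, -0.11, -0.19, 0.0, 0.0, -1.0])

```text
clock: 17.02
position: [0.6112, -0.2712, 0.0834]
ee_rot: [0.015, -0.707, 0.014, 0.707]
contact_force: [0.7, -0.3, -1.4]
width: 0.027
```

Request:
carry_out(deltas=[0.0, 0.67, -0.09, -0.2, 0.0, 0.0, -1.0, 0, 0, 0, 0, 0, 0, -1, 0, 0, 0, 0, 0, 0, -1])

```text
clock: 17.4
position: [0.6146, -0.3099, 0.0833]
ee_rot: [0.011, -0.706, 0.01, 0.708]
contact_force: [-0.3, 1.1, -0.9]
width: 0.0271
```

```bash
python3 plan.py -1 .6 616,-311,-25,-91.6; python3 -c "
from h import *
snap('scene','s7.png')"
```

```text
at [ 614.6 -309.9   83.3] yaw -91.6 w 27.1 t 17.4 F [-0.3  1.1 -0.9]
3 rows; end [ 616.3 -311.   -24.7]
[0.6, 0.01, -0.01, 0.0, 0.01, 0.01, -1.0, 0.6, 0.0, -0.01, 0.0, 0.01, 0.01, -1.0, 0.6, 0.01, -0.01, -0.01, 0.0, 0.0, -1.0]
```

View pics/s7.png

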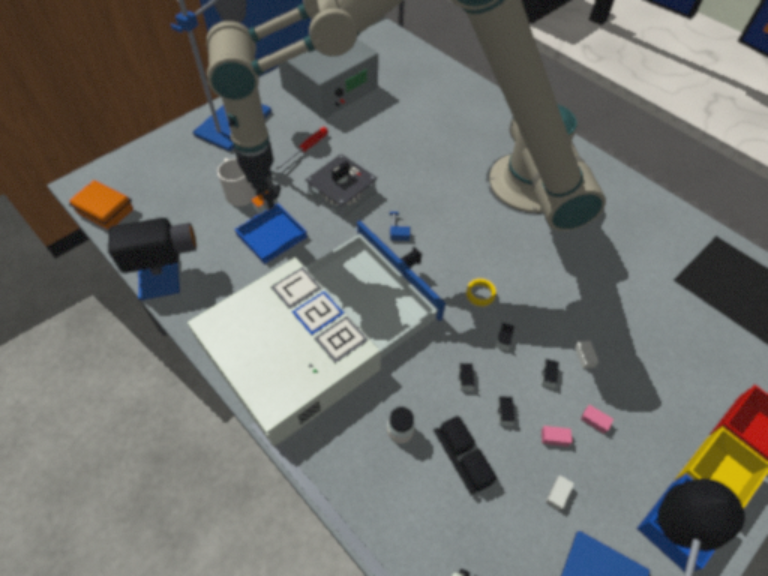

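Request:
carry_out(deltas=[0.6, 0.01, -0.01, 0, 0, 0, -1, 0.6, 0, -0.01, 0, 0, 0, -1, 0.5, 0.01, -0.01, 0, 0, 0, -1, 0.1, 0, 0, 0, 0, 0, -1, 0, 0, 0, 0, 0, 0, -1, 0, 0, 0, 0, 0, 0, 0, 0, 0, 0, 0, 0, 0, 0, -0.5, 0, 0, 0, 0, 0, 0, -0.6, 0, 0, 0, 0, 0, 0, -0.7, 0, 0, 0, 0, 0, 0])

```text
clock: 18.7
position: [0.6169, -0.3119, 0.0858]
ee_rot: [-0.01, 0.707, -0.01, -0.707]
contact_force: [-0.0, -1.0, 0.3]
width: 0.0424
```

```bash
python3 - <<'E'
from meas import *
d=snap('scene','s8.png'); e=eyes.get_image('top')
blocks2(e)
print(readout.get_state()['clock'])
org=lambda c:(c[...,0]-c[...,2]>60)
blocks2(d,(150,120,220,180),.0,.1,h=.028,color=org)
E
# block near tape first
python3 plan.py 0.5 .8 400,0,90,-75 415,263,90,-54.8
```

```text
px [197.7 197. ] 91 xy [549.1 270.8] LxW [52.5 27.1] yaw 44.6 rect [549.9 270.5] [51.3 26.8] 44.3 z 0.0235
px [170.  198.5] 98 xy [545.  375.9] LxW [53.4 27.4] yaw 45.6 rect [546. 375.] [51.4 26.7] 44.4 z 0.0246
px [200.  231.9] 101 xy [416.9 263. ] LxW [52.3 29. ] yaw 30.7 rect [416.6 262.6] [51.7 28.9] 29.3 z 0.0242
px [167.8 233.2] 91 xy [414.  384.7] LxW [51.1 27.5] yaw 31.1 rect [414.5 383.3] [51.6 28.1] 33.4 z 0.0244
18.8
px [179.5 153.1] 85 xy [ 619.6 -309.2] LxW [48.5 29.5] yaw 179.4 rect [ 620.5 -308. ] [31.7 49.3] 86.6 z 0.0279
at [ 620.7 -314.3   91.2] yaw -91.6 w 43.0 t 18.8 F [ 0.7 -0.1  1.3]
14 rows; end [415.1 263.   89.9]
[-0.01, -0.64, 0.48, -0.52, -0.02, -0.02, 0.5, -0.01, -0.66, 0.45, -0.52, -0.02, -0.01, 0.5, 0.0, -0.67, 0.43, -0.52, -0.02, -0.01, 0.5, 0.0, -0.69, 0.41, -0.52, -0.02, -0.02, 0.5, 0.0, -0.71, 0.38, -0.52, -0.01, -0.01, 0.5, 0.0, -0.72, 0.35, -0.52, -0.02, -0.02, 0.5, 0.0, -0.73, 0.33, -0.51, -0.01, -0.01, 0.5, 0.0, -0.74, 0.3, -0.52, -0.02, -0.02, 0.5, 0.0, -0.69, -0.23, -0.84, 0.0, 0.0, 0.5, 0.0, -0.68, -0.27, -0.84, 0.0, 0.0, 0.5]
[0.0, -0.66, -0.31, -0.84, 0.0, 0.0, 0.5, 0.0, -0.65, -0.35, -0.84, 0.0, 0.0, 0.5, 0.0, -0.62, -0.38, -0.84, 0.0, 0.0, 0.5, 0.0, -0.6, -0.42, -0.85, 0.0, 0.0, 0.5]
```

View pics/s8.png

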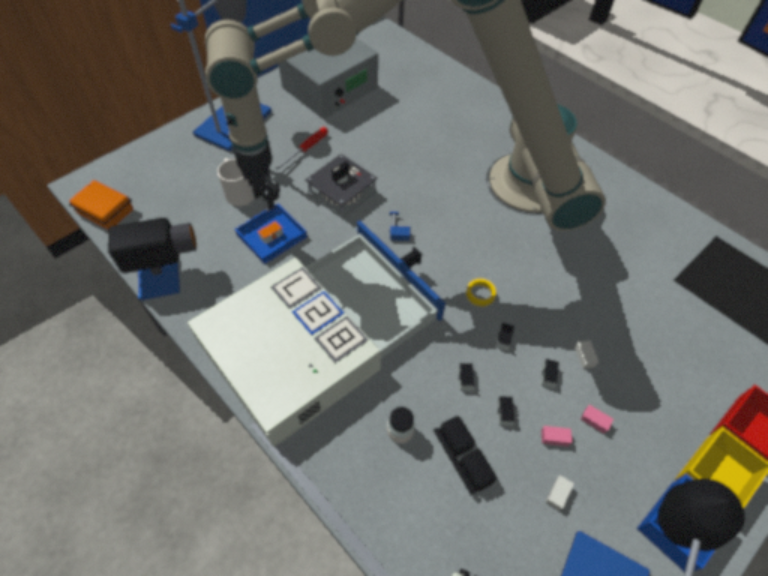

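The orange block is in the tray, at (270,233) in the picture. Now the black blocks, starting with the one nearest the tape.

Request:
carry_out(deltas=[0, -0.64, 0.48, -0.52, 0, 0, 0.5, 0, -0.66, 0.45, -0.52, 0, 0, 0.5, 0.0, -0.67, 0.43, -0.52, 0, 0, 0.5, 0.0, -0.69, 0.41, -0.52, 0, 0, 0.5, 0.0, -0.71, 0.38, -0.52, 0, 0, 0.5, 0.0, -0.72, 0.35, -0.52, 0, 0, 0.5, 0.0, -0.73, 0.33, -0.51, 0, 0, 0.5, 0.0, -0.74, 0.3, -0.52, 0, 0, 0.5, 0.0, -0.69, -0.23, -0.84, 0.0, 0.0, 0.5, 0.0, -0.68, -0.27, -0.84, 0.0, 0.0, 0.5])

```text
clock: 20.05
position: [0.4014, 0.0911, 0.0847]
ee_rot: [0.134, 0.695, 0.133, -0.694]
contact_force: [-0.1, 0.1, -0.3]
width: 0.0637
```

Request:
carry_out(deltas=[0.0, -0.66, -0.31, -0.84, 0.0, 0.0, 0.5, 0.0, -0.65, -0.35, -0.84, 0.0, 0.0, 0.5, 0.0, -0.62, -0.38, -0.84, 0.0, 0.0, 0.5, 0.0, -0.6, -0.42, -0.85, 0.0, 0.0, 0.5, 0, 0, 0, 0, 0, 0, 0.5, 0, 0, 0, 0, 0, 0, 0.5])

```text
clock: 20.8
position: [0.4109, 0.2648, 0.0839]
ee_rot: [-0.214, -0.674, -0.214, 0.674]
contact_force: [0.6, -0.3, -0.2]
width: 0.0637
```

```bash
python3 plan.py 0.5 .5 416.5,263,20,-58.5 416.5,263,-30,-58.5
```

```text
at [410.9 264.8  83.9] yaw -54.8 w 63.7 t 20.8 F [ 0.6 -0.3 -0.2]
5 rows; end [416.6 262.8 -30.1]
[0.35, 0.03, -0.02, 0.31, 0.01, 0.0, 0.5, 0.36, 0.02, -0.02, 0.31, 0.0, -0.01, 0.5, 0.35, 0.03, -0.02, 0.31, 0.01, 0.0, 0.5, 0.42, 0.0, 0.0, 0.0, 0.0, 0.0, 0.5, 0.42, 0.0, 0.0, 0.0, 0.0, 0.0, 0.5]
```

Request:
carry_out(deltas=[0.35, 0.03, -0.02, 0.31, 0, 0.0, 0.5, 0.36, 0.02, -0.02, 0.31, 0.0, 0, 0.5, 0.35, 0.03, -0.02, 0.31, 0, 0.0, 0.5, 0.42, 0.0, 0.0, 0.0, 0.0, 0.0, 0.5, 0.4, 0.0, 0.0, 0.0, 0.0, 0.0, 0.5, 0, 0, 0, 0, 0, 0, 0.5, 0, 0, 0, 0, 0, 0, -1, 0, 0, 0, 0, 0, 0, -1, 0, 0, 0, 0, 0, 0, -1, 0, 0, 0, 0, 0, 0, -1])

```text
clock: 22.05
position: [0.4181, 0.2635, -0.0274]
ee_rot: [0.192, 0.681, 0.192, -0.68]
contact_force: [-0.8, -1.3, 7.5]
width: 0.0269
```

```bash
python3 - <<'E'
import numpy as np
a=np.radians(-3.6);c=np.array([609,-13.])
X=np.array([np.cos(a),np.sin(a)]);Y=np.array([-np.sin(a),np.cos(a)])
for y in (-87,-29,29,87): print(y,(c-58*X+y*Y).round(1))
E
python3 plan.py -1 .8 _,_,85,_ 545,-96,85,-93.6
```

```text
-87 [545.7 -96.2]
-29 [549.3 -38.3]
29 [552.9  19.6]
87 [556.6  77.5]
at [418.1 263.5 -27.4] yaw -58.5 w 26.9 t 22.1 F [-0.8 -1.3  7.5]
12 rows; end [545.  -95.8  85.2]
[-0.62, 0.0, 0.0, 0.0, -0.01, -0.01, -1.0, -0.63, 0.0, 0.0, 0.0, -0.01, 0.0, -1.0, -0.62, 0.0, 0.0, 0.0, -0.01, -0.01, -1.0, 0.0, 0.69, 0.15, 0.97, 0.0, 0.0, -1.0, 0.0, 0.7, 0.1, 0.98, 0.0, 0.0, -1.0, 0.0, 0.7, 0.05, 0.97, 0.0, 0.0, -1.0, 0.0, 0.71, 0.0, 0.98, 0.0, 0.0, -1.0, 0.0, 0.7, -0.04, 0.97, 0.0, 0.0, -1.0, 0.0, 0.7, -0.09, 0.98, 0.0, 0.0, -1.0, 0.0, 0.69, -0.14, 0.97, 0.0, 0.0, -1.0]
[0.0, 0.68, -0.19, 0.98, 0.0, 0.0, -1.0, -0.01, 0.67, -0.23, 0.97, 0.0, 0.01, -1.0]
```

Request:
carry_out(deltas=[-0.62, 0.0, 0.0, 0.0, 0, 0, -1.0, -0.63, 0.0, 0.0, 0.0, 0, 0.0, -1.0, -0.62, 0.0, 0.0, 0.0, 0, 0, -1.0, 0.0, 0.69, 0.15, 0.97, 0.0, 0.0, -1.0, 0.0, 0.7, 0.1, 0.98, 0.0, 0.0, -1.0, 0.0, 0.7, 0.05, 0.97, 0.0, 0.0, -1.0, 0.0, 0.71, 0.0, 0.98, 0.0, 0.0, -1.0, 0.0, 0.7, -0.04, 0.97, 0.0, 0.0, -1.0, 0.0, 0.7, -0.09, 0.98, 0.0, 0.0, -1.0, 0.0, 0.69, -0.14, 0.97, 0.0, 0.0, -1.0])

```text
clock: 23.3
position: [0.516, -0.0172, 0.0839]
ee_rot: [0.025, 0.707, 0.025, -0.706]
contact_force: [0.1, 0.8, -0.6]
width: 0.0273
```

Request:
carry_out(deltas=[0.0, 0.68, -0.19, 0.98, 0.0, 0.0, -1.0, 0, 0.67, -0.23, 0.97, 0.0, 0, -1.0, 0, 0, 0, 0, 0, 0, -1, 0, 0, 0, 0, 0, 0, -1])

```text
clock: 23.8
position: [0.5433, -0.0953, 0.0834]
ee_rot: [0.022, -0.706, 0.022, 0.707]
contact_force: [-0.6, 0.1, -1.9]
width: 0.027
```

```bash
python3 plan.py -1 .6 545.5,-96,-6,-93.6
```

```text
at [543.3 -95.3  83.4] yaw -93.6 w 27.0 t 23.8 F [-0.6  0.1 -1.9]
3 rows; end [545.6 -96.1  -6. ]
[0.5, 0.0, -0.01, 0.0, 0.0, 0.0, -1.0, 0.5, 0.0, -0.01, 0.0, 0.01, 0.0, -1.0, 0.49, 0.01, -0.02, 0.0, 0.0, 0.01, -1.0]
```

Request:
carry_out(deltas=[0.5, 0, -0.01, 0, 0, 0, -1, 0.5, 0, -0.01, 0, 0, 0, -1, 0.4, 0, -0.02, 0, 0, 0, -1, 0.1, 0, 0, 0, 0, 0, -1, 0, 0, 0, 0, 0, 0, -1, 0, 0, 0, 0, 0, 0, 0, 0, 0, 0, 0, 0, 0, 0, -0.6, 0, 0, 0, 0, 0, 0, -0.7, 0, 0, 0, 0, 0, 0, -0.3, 0, 0, 0, 0, 0, 0.5])

```text
clock: 25.05
position: [0.548, -0.0966, 0.0925]
ee_rot: [-0.022, 0.708, -0.023, -0.705]
contact_force: [-0.4, 0.0, -0.6]
width: 0.0595
```

```bash
python3 - <<'E'
from meas import *
e=eyes.get_image('top');s=snap('scene','s9.png')
blocks2(e); print('scene');blocks2(s,(300,200,390,290))
E
python3 plan.py 0.5 .8 414.5,384,90,-58
```

```text
px [197.7 197. ] 93 xy [548.9 270.6] LxW [52.1 27.3] yaw 46.6 rect [549.9 270.5] [51.3 26.8] 44.3 z 0.0246
px [170.2 198.6] 95 xy [544.8 375.1] LxW [52.8 27.4] yaw 45.1 rect [546. 375.] [51.4 26.7] 44.4 z 0.0245
px [168.1 233.2] 95 xy [414.  383.8] LxW [51.7 28. ] yaw 35.1 rect [414.5 383.3] [51.7 28.1] 33.4 z 0.0244
scene
px [367.2 247.3] 114 xy [415.3 385.5] LxW [46.8 26. ] yaw 33.8 rect [415.1 384.5] [47.4 24.6] 37.3 z 0.0238
px [310.9 248.8] 128 xy [548.3 270.2] LxW [50.2 26.7] yaw 49.6 rect [548.7 270.4] [47.4 27.1] 47.5 z 0.0238
px [337.7 272.3] 131 xy [546.2 376.2] LxW [50.7 24.1] yaw 49.1 rect [545.1 375.9] [50.6 24.8] 45.8 z 0.0239
at [548.4 -96.7  92.4] yaw -93.6 w 63.8 t 25.1 F [-0.4 -0.6 -0.1]
11 rows; end [414.7 384.   90.2]
[0.0, -0.71, 0.25, -0.81, -0.01, 0.0, 0.5, 0.0, -0.73, 0.21, -0.81, -0.01, -0.01, 0.5, 0.0, -0.74, 0.17, -0.81, -0.01, 0.0, 0.5, 0.0, -0.75, 0.12, -0.81, -0.01, 0.0, 0.5, 0.0, -0.75, 0.08, -0.81, 0.0, -0.01, 0.5, 0.0, -0.75, 0.04, -0.81, -0.01, 0.0, 0.5, 0.0, -0.76, 0.0, -0.81, 0.0, -0.01, 0.5, 0.01, -0.75, -0.05, -0.81, -0.01, 0.0, 0.5, 0.0, -0.75, -0.09, -0.81, 0.0, -0.01, 0.5, 0.01, -0.74, -0.13, -0.8, -0.01, 0.0, 0.5]
[0.0, -0.74, -0.18, -0.81, 0.0, -0.01, 0.5]
```

View pics/s9.png

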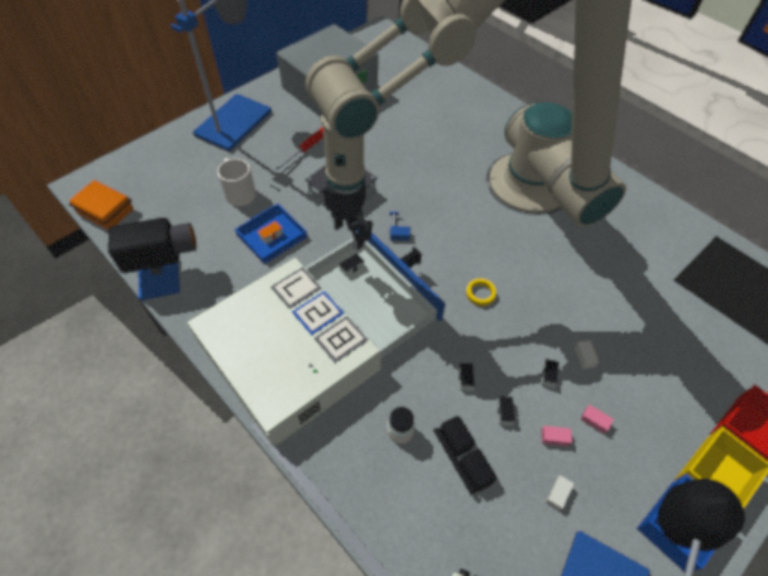

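The first black block lies in the drawer at (350,262). Going to block B.

Request:
carry_out(deltas=[0.0, -0.71, 0.25, -0.81, 0, 0.0, 0.5, 0.0, -0.73, 0.21, -0.81, 0, 0, 0.5, 0.0, -0.74, 0.17, -0.81, 0, 0.0, 0.5, 0.0, -0.75, 0.12, -0.81, 0, 0.0, 0.5, 0.0, -0.75, 0.08, -0.81, 0.0, 0, 0.5, 0.0, -0.75, 0.04, -0.81, 0, 0.0, 0.5, 0.0, -0.76, 0.0, -0.81, 0.0, 0, 0.5, 0, -0.75, -0.05, -0.81, 0, 0.0, 0.5, 0.0, -0.75, -0.09, -0.81, 0.0, 0, 0.5, 0, -0.74, -0.13, -0.8, 0, 0.0, 0.5])

```text
clock: 26.4
position: [0.4235, 0.3416, 0.0883]
ee_rot: [-0.177, -0.684, -0.176, 0.685]
contact_force: [1.3, -0.3, 0.8]
width: 0.0643
```

Request:
carry_out(deltas=[0.0, -0.74, -0.18, -0.9, 0.0, 0, 0.5, 0, 0, 0, -0.3, 0, 0, 0.5, 0, 0, 0, 0, 0, 0, 0.5])

```text
clock: 26.78
position: [0.4121, 0.3838, 0.0883]
ee_rot: [-0.205, -0.676, -0.204, 0.678]
contact_force: [0.0, -0.2, -0.3]
width: 0.064
```

```bash
python3 plan.py 0.5 .5 414.7,384.5,20,-56.5 414.7,384.5,-29.5,-56.5
```

```text
at [412.1 383.8  88.3] yaw -56.4 w 64.0 t 26.8 F [ 0.  -0.2 -0.3]
5 rows; end [414.4 384.5 -29.3]
[0.38, 0.0, -0.02, 0.01, 0.01, -0.01, 0.5, 0.38, 0.01, -0.01, 0.01, 0.01, 0.0, 0.5, 0.38, 0.0, -0.01, 0.0, 0.02, -0.01, 0.5, 0.41, 0.0, 0.0, 0.0, 0.0, 0.0, 0.5, 0.41, 0.0, 0.0, 0.0, 0.0, 0.0, 0.5]
```

Request:
carry_out(deltas=[0.38, 0, -0.02, 0, 0.01, 0, 0.5, 0.38, 0, -0.02, 0, 0.01, 0, 0.5, 0.38, 0, 0, 0, 0.02, 0, 0.5, 0.42, 0, 0, 0, 0, 0, 0.5, 0.38, 0, 0, 0, 0, 0, 0.5, 0, 0, 0, 0, 0, 0, 0.5, 0, 0, 0, 0, 0, 0, -1, 0, 0, 0, 0, 0, 0, -1, 0, 0, 0, 0, 0, 0, -1, 0, 0, 0, 0, 0, 0, -1])

```text
clock: 28.02
position: [0.416, 0.3865, -0.0257]
ee_rot: [0.204, 0.679, 0.205, -0.675]
contact_force: [0.6, -2.1, 6.5]
width: 0.0267
```

```bash
python3 plan.py -1 .8 _,_,85,_ 549.5,-38.3,85,-93.6
```

```text
at [416.  386.5 -25.7] yaw -56.4 w 26.7 t 28.0 F [ 0.6 -2.1  6.5]
13 rows; end [549.7 -38.   84.7]
[-0.62, 0.0, 0.0, 0.0, -0.03, 0.0, -1.0, -0.61, 0.0, 0.0, 0.0, -0.02, 0.0, -1.0, -0.62, 0.0, -0.01, 0.0, -0.03, -0.01, -1.0, 0.0, 0.71, 0.21, 0.93, 0.0, 0.0, -1.0, 0.0, 0.73, 0.16, 0.93, 0.0, 0.0, -1.0, 0.0, 0.73, 0.11, 0.93, 0.0, 0.0, -1.0, 0.0, 0.74, 0.06, 0.93, 0.0, 0.0, -1.0, 0.0, 0.74, 0.02, 0.93, 0.0, 0.0, -1.0, 0.0, 0.74, -0.03, 0.93, 0.0, 0.0, -1.0, 0.0, 0.74, -0.08, 0.93, 0.0, 0.0, -1.0]
[0.0, 0.73, -0.13, 0.93, 0.0, 0.0, -1.0, 0.0, 0.72, -0.17, 0.93, 0.0, 0.0, -1.0, 0.01, 0.71, -0.23, 0.92, 0.0, 0.0, -1.0]
```

Request:
carry_out(deltas=[-0.62, 0.0, 0.0, 0.0, -0.02, 0.0, -1.0, -0.61, 0.0, 0.0, 0.0, -0.01, 0.0, -1.0, -0.62, 0.0, -0.01, 0.0, -0.01, 0, -1.0, 0.0, 0.71, 0.21, 0.93, 0.0, 0.0, -1.0, 0.0, 0.73, 0.16, 0.93, 0.0, 0.0, -1.0, 0.0, 0.73, 0.11, 0.93, 0.0, 0.0, -1.0, 0.0, 0.74, 0.06, 0.93, 0.0, 0.0, -1.0, 0.0, 0.74, 0.02, 0.93, 0.0, 0.0, -1.0, 0.0, 0.74, -0.03, 0.93, 0.0, 0.0, -1.0, 0.0, 0.74, -0.08, 0.93, 0.0, 0.0, -1.0])

```text
clock: 29.28
position: [0.5084, 0.0877, 0.0841]
ee_rot: [0.046, 0.706, 0.046, -0.706]
contact_force: [-0.1, -0.5, -1.2]
width: 0.0272
```

Request:
carry_out(deltas=[0.0, 0.73, -0.13, 0.93, 0.0, 0.0, -1.0, 0.0, 0.72, -0.17, 0.93, 0.0, 0.0, -1.0, 0, 0.71, -0.23, 0.92, 0.0, 0.0, -1.0, 0, 0, 0, 0, 0, 0, -1, 0, 0, 0, 0, 0, 0, -1])

```text
clock: 29.9
position: [0.5481, -0.038, 0.0839]
ee_rot: [0.022, -0.706, 0.022, 0.707]
contact_force: [0.1, 0.4, -0.7]
width: 0.0269
```

```bash
python3 plan.py -1 .6 549.3,-38.3,-5,-93.6
```

```text
at [548.1 -38.   83.9] yaw -93.6 w 26.9 t 29.9 F [ 0.1  0.4 -0.7]
3 rows; end [549.2 -38.1  -4.9]
[0.49, 0.0, -0.01, 0.0, 0.01, 0.0, -1.0, 0.5, 0.0, -0.01, 0.0, 0.0, 0.0, -1.0, 0.49, 0.0, 0.0, 0.0, 0.01, 0.01, -1.0]
```

Request:
carry_out(deltas=[0.5, 0, -0.01, 0, 0, 0, -1, 0.5, 0, -0.01, 0, 0, 0, -1, 0.4, 0, 0, 0, 0, 0, -1, 0.1, 0, 0, 0, 0, 0, -1, 0, 0, 0, 0, 0, 0, -1, 0, 0, 0, 0, 0, 0, 0, 0, 0, 0, 0, 0, 0, 0, -0.6, 0, 0, 0, 0, 0, 0, -0.7, 0, 0, 0, 0, 0, 0, -0.3, 0, 0, 0, 0, 0, 0.5])

```text
clock: 31.15
position: [0.5513, -0.0387, 0.0928]
ee_rot: [-0.022, 0.708, -0.023, -0.705]
contact_force: [0.2, -0.6, -0.8]
width: 0.0596
```

```bash
python3 - <<'E'
from meas import *
e=snap('top','t10.png');s=snap('scene','s10.png')
blocks2(e)
E
python3 plan.py 0.5 .8 549,270.5,90,-44
```

```text
px [197.8 197.1] 93 xy [548.7 270.4] LxW [52.3 27.8] yaw 48.0 rect [549.9 270.5] [51.3 26.8] 44.3 z 0.0243
px [170.2 198.5] 94 xy [545.  375.1] LxW [54.2 28.6] yaw 48.8 rect [546. 375.] [51.4 26.7] 44.4 z 0.0246
at [551.8 -38.8  92.7] yaw -93.6 w 64.1 t 31.2 F [0.2 0.4 0. ]
13 rows; end [549.  270.2  90. ]
[0.0, -0.4, 0.03, -0.95, -0.01, 0.0, 0.5, 0.0, -0.4, 0.0, -0.95, 0.0, 0.0, 0.5, 0.0, -0.4, -0.02, -0.95, 0.0, 0.0, 0.5, 0.0, -0.39, -0.05, -0.95, -0.01, -0.01, 0.5, 0.0, -0.39, -0.08, -0.96, 0.0, 0.0, 0.5, 0.0, -0.38, -0.1, -0.95, -0.01, 0.0, 0.5, 0.01, -0.37, -0.13, -0.96, 0.0, -0.01, 0.5, 0.0, -0.37, -0.15, -0.95, -0.01, 0.0, 0.5, 0.01, -0.35, -0.18, -0.96, 0.0, -0.01, 0.5, 0.01, -0.34, -0.2, -0.95, -0.01, 0.0, 0.5]
[0.0, -0.33, -0.22, -0.96, 0.0, -0.01, 0.5, 0.01, -0.32, -0.24, -0.95, -0.01, 0.0, 0.5, 0.0, -0.29, -0.26, -0.96, 0.0, -0.01, 0.5]
```

View pics/s10.png

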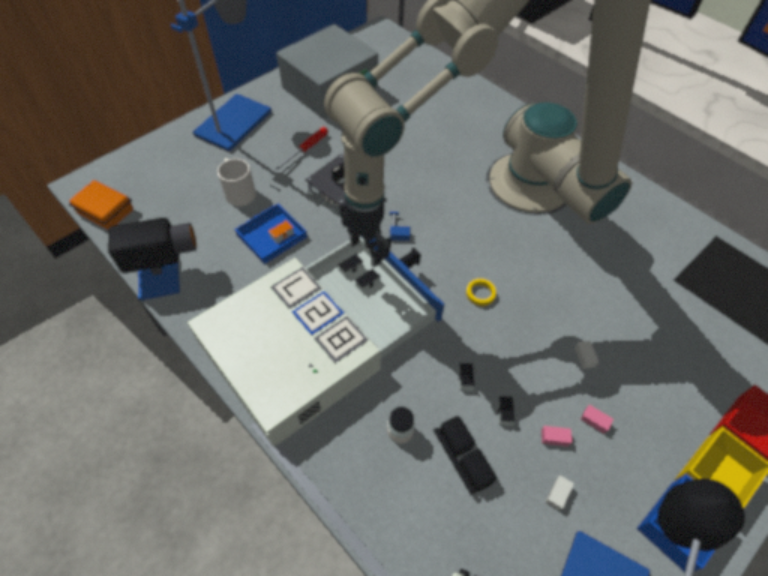

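Two blocks are in the drawer. The tested block was knocked a little but is still in the tray, at (281,230). Next is block C.

Request:
carry_out(deltas=[0, -0.4, 0.03, -0.95, 0, 0, 0.5, 0, -0.4, 0, -0.95, 0, 0, 0.5, 0, -0.4, -0.02, -0.95, 0, 0, 0.5, 0, -0.39, -0.05, -0.95, 0, 0, 0.5, 0, -0.39, -0.08, -0.96, 0, 0, 0.5, 0, -0.38, -0.1, -0.95, 0, 0, 0.5, 0, -0.37, -0.13, -0.96, 0, 0, 0.5, 0, -0.37, -0.15, -0.95, 0, 0, 0.5, 0, -0.35, -0.18, -0.96, 0, 0, 0.5, 0, -0.34, -0.2, -0.95, 0, 0, 0.5])

```text
clock: 32.5
position: [0.5473, 0.1999, 0.0886]
ee_rot: [-0.211, -0.674, -0.21, 0.676]
contact_force: [-0.9, 0.3, 0.4]
width: 0.0637
```

Request:
carry_out(deltas=[0, -0.33, -0.22, -0.96, 0, 0, 0.5, 0, -0.32, -0.24, -0.95, 0, 0, 0.5, 0, -0.29, -0.26, -0.98, 0, 0, 0.5, 0, 0, 0, 0, 0, 0, 0.5, 0, 0, 0, 0, 0, 0, 0.5])

```text
clock: 33.12
position: [0.5468, 0.2701, 0.0895]
ee_rot: [-0.277, -0.65, -0.276, 0.651]
contact_force: [0.2, 0.2, 0.5]
width: 0.0643
```

```bash
python3 plan.py 0.5 .5 548.8,270.4,20,-43.5 548.8,270.4,-28.5,-43.5
```

```text
at [546.8 270.1  89.5] yaw -43.9 w 64.3 t 33.1 F [0.2 0.2 0.5]
5 rows; end [548.9 270.5 -28.7]
[0.39, 0.01, -0.01, -0.03, 0.01, 0.0, 0.5, 0.38, 0.0, -0.01, -0.04, 0.01, 0.0, 0.5, 0.39, 0.01, -0.01, -0.03, 0.0, 0.0, 0.5, 0.4, 0.0, 0.0, 0.0, 0.0, 0.0, 0.5, 0.41, 0.0, 0.0, 0.0, 0.0, 0.0, 0.5]
```

Request:
carry_out(deltas=[0.39, 0.01, -0.01, -0.03, 0.01, 0, 0.5, 0.38, 0, -0.01, -0.04, 0.01, 0, 0.5, 0.39, 0.01, -0.01, -0.03, 0, 0, 0.5, 0.4, 0, 0, 0, 0, 0, 0.5, 0.4, 0, 0, 0, 0, 0, 0.5, 0, 0, 0, 0, 0, 0, 0.5, 0, 0, 0, 0, 0, 0, -1, 0, 0, 0, 0, 0, 0, -1, 0, 0, 0, 0, 0, 0, -1, 0, 0, 0, 0, 0, 0, -1])

```text
clock: 34.38
position: [0.5506, 0.2713, -0.0261]
ee_rot: [0.279, 0.651, 0.279, -0.648]
contact_force: [0.0, -0.1, 5.9]
width: 0.0271
```

```bash
python3 plan.py -1 .8 _,_,85,_ 552.9,19.6,85,-93.6
```

```text
at [550.6 271.3 -26.1] yaw -43.5 w 27.1 t 34.4 F [ 0.  -0.1  5.9]
16 rows; end [553.1  19.3  84.8]
[-0.62, 0.0, 0.0, 0.0, -0.02, -0.01, -1.0, -0.62, 0.0, 0.0, 0.0, -0.02, -0.01, -1.0, -0.61, 0.0, 0.0, 0.0, -0.01, -0.01, -1.0, 0.0, 0.22, 0.23, 0.96, 0.0, 0.0, -1.0, 0.0, 0.24, 0.22, 0.96, 0.0, 0.0, -1.0, 0.0, 0.25, 0.2, 0.96, 0.0, 0.0, -1.0, 0.0, 0.27, 0.18, 0.96, 0.0, 0.0, -1.0, 0.0, 0.28, 0.16, 0.96, 0.0, 0.0, -1.0, 0.0, 0.29, 0.15, 0.97, 0.0, 0.0, -1.0, 0.0, 0.3, 0.12, 0.96, 0.0, 0.0, -1.0]
[0.0, 0.3, 0.11, 0.97, 0.0, 0.0, -1.0, 0.0, 0.31, 0.08, 0.96, 0.0, 0.0, -1.0, 0.0, 0.32, 0.06, 0.97, 0.0, 0.0, -1.0, 0.0, 0.32, 0.04, 0.96, 0.0, 0.0, -1.0, 0.0, 0.32, 0.02, 0.97, 0.0, 0.0, -1.0, 0.0, 0.33, 0.0, 0.96, 0.0, 0.0, -1.0]
```

Request:
carry_out(deltas=[-0.62, 0, 0, 0, 0, 0, -1, -0.62, 0, 0, 0, 0, 0, -1, -0.61, 0, 0, 0, 0, 0, -1, 0, 0.22, 0.23, 0.96, 0, 0, -1, 0, 0.24, 0.22, 0.96, 0, 0, -1, 0, 0.25, 0.2, 0.96, 0, 0, -1, 0, 0.27, 0.18, 0.96, 0, 0, -1, 0, 0.28, 0.16, 0.96, 0, 0, -1, 0, 0.29, 0.15, 0.97, 0, 0, -1, 0, 0.3, 0.12, 0.96, 0, 0, -1])

```text
clock: 35.62
position: [0.5509, 0.134, 0.0833]
ee_rot: [0.118, 0.697, 0.119, -0.697]
contact_force: [-0.2, 0.1, -0.7]
width: 0.027
```

Request:
carry_out(deltas=[0, 0.3, 0.11, 0.97, 0, 0, -1, 0, 0.31, 0.08, 0.96, 0, 0, -1, 0, 0.32, 0.06, 0.97, 0, 0, -1, 0, 0.32, 0.04, 0.96, 0, 0, -1, 0, 0.32, 0.02, 0.97, 0, 0, -1, 0, 0.33, 0, 0.96, 0, 0, -1, 0, 0, 0, 0, 0, 0, -1, 0, 0, 0, 0, 0, 0, -1])

```text
clock: 36.62
position: [0.552, 0.0192, 0.0832]
ee_rot: [-0.023, 0.707, -0.022, -0.706]
contact_force: [0.1, -0.3, -1.6]
width: 0.0268
```

```bash
python3 plan.py -1 .6 552.9,19.6,-5.5,-93.6
```

```text
at [552.   19.2  83.2] yaw -93.6 w 26.8 t 36.6 F [ 0.1 -0.3 -1.6]
3 rows; end [552.7  19.8  -5.6]
[0.49, 0.0, 0.0, 0.0, 0.0, 0.01, -1.0, 0.49, 0.0, -0.01, 0.0, -0.01, 0.0, -1.0, 0.5, -0.01, 0.0, -0.01, 0.0, 0.01, -1.0]
```

Request:
carry_out(deltas=[0.5, 0, 0, 0, 0, 0, -1, 0.5, 0, -0.01, 0, 0, 0, -1, 0.4, 0, 0, 0, 0, 0, -1, 0.09, 0, 0, 0, 0, 0, -1, 0, 0, 0, 0, 0, 0, -1, 0, 0, 0, 0, 0, 0, 0, 0, 0, 0, 0, 0, 0, 0, -0.6, 0, 0, 0, 0, 0, 0, -0.7, 0, 0, 0, 0, 0, 0, -0.3, 0, 0, 0, 0, 0, 0.5])

```text
clock: 37.88
position: [0.5541, 0.0189, 0.0926]
ee_rot: [-0.022, 0.709, -0.022, -0.705]
contact_force: [-0.6, 0.2, -0.4]
width: 0.0594
```

```bash
python3 - <<'E'
from meas import *
e=snap('top','t11.png');s=snap('scene','s11.png')
blocks2(e)
E
python3 plan.py 0.5 .8 545,375.2,90,-44
```

```text
px [170.2 198.5] 97 xy [544.9 375.1] LxW [53.7 28.2] yaw 48.0 rect [546. 375.] [51.4 26.7] 44.4 z 0.0246
at [554.6  18.9  92.5] yaw -93.6 w 64.4 t 38.0 F [-0.6  0.2  0.7]
13 rows; end [544.8 375.3  90. ]
[0.0, -0.46, 0.04, -0.95, -0.01, 0.0, 0.5, 0.0, -0.46, 0.01, -0.95, -0.01, 0.0, 0.5, 0.0, -0.46, -0.02, -0.95, -0.01, 0.0, 0.5, 0.0, -0.45, -0.05, -0.95, -0.01, 0.0, 0.5, 0.0, -0.45, -0.08, -0.96, -0.01, 0.0, 0.5, 0.01, -0.44, -0.11, -0.95, 0.0, 0.0, 0.5, 0.0, -0.43, -0.14, -0.96, -0.01, 0.0, 0.5, 0.0, -0.43, -0.17, -0.95, 0.0, 0.0, 0.5, 0.01, -0.41, -0.19, -0.96, -0.01, -0.01, 0.5, 0.0, -0.4, -0.22, -0.95, 0.0, 0.0, 0.5]
[0.01, -0.38, -0.25, -0.96, -0.01, -0.01, 0.5, 0.01, -0.37, -0.27, -0.95, 0.0, 0.0, 0.5, 0.0, -0.35, -0.3, -0.96, -0.01, -0.01, 0.5]
```

View pics/s11.png

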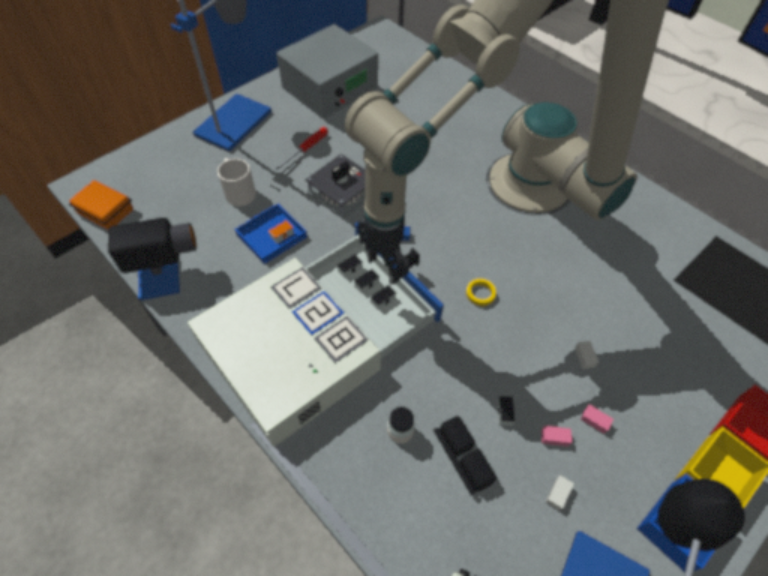

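Three blocks lie in a row in the drawer. Now the fourth.

Request:
carry_out(deltas=[0, -0.46, 0.04, -0.95, 0, 0, 0.5, 0, -0.46, 0.01, -0.95, 0, 0, 0.5, 0, -0.46, -0.02, -0.95, 0, 0, 0.5, 0, -0.45, -0.05, -0.95, 0, 0, 0.5, 0, -0.45, -0.08, -0.96, 0, 0, 0.5, 0, -0.44, -0.11, -0.95, 0, 0, 0.5, 0, -0.43, -0.14, -0.96, 0, 0, 0.5, 0, -0.43, -0.17, -0.95, 0, 0, 0.5, 0, -0.41, -0.19, -0.96, 0, 0, 0.5, 0, -0.4, -0.22, -0.95, 0, 0, 0.5])

```text
clock: 39.22
position: [0.5443, 0.2936, 0.0885]
ee_rot: [-0.211, -0.675, -0.211, 0.675]
contact_force: [-0.3, -0.1, 0.1]
width: 0.0641
```

Request:
carry_out(deltas=[0, -0.38, -0.25, -0.96, 0, 0, 0.5, 0, -0.37, -0.27, -0.95, 0, 0, 0.5, 0, -0.35, -0.3, -0.98, 0, 0, 0.5, 0, 0, 0, 0, 0, 0, 0.5, 0, 0, 0, 0, 0, 0, 0.5])

```text
clock: 39.85
position: [0.5422, 0.3745, 0.0889]
ee_rot: [-0.277, -0.65, -0.276, 0.651]
contact_force: [0.6, -0.2, -0.7]
width: 0.0638
```

```bash
python3 plan.py 0.5 .5 545.3,375.5,20,-43.5 545.3,375.5,-28.5,-43.5
```

```text
at [542.2 374.5  88.9] yaw -43.9 w 63.8 t 39.9 F [ 0.6 -0.2 -0.7]
5 rows; end [545.6 375.3 -28.7]
[0.38, 0.01, -0.02, -0.04, 0.01, 0.0, 0.5, 0.38, 0.01, -0.01, -0.03, 0.0, 0.0, 0.5, 0.39, 0.01, -0.02, -0.04, 0.01, 0.0, 0.5, 0.4, 0.0, 0.0, 0.0, 0.0, 0.0, 0.5, 0.41, 0.0, 0.0, 0.0, 0.0, 0.0, 0.5]
```

Request:
carry_out(deltas=[0.38, 0.01, -0.02, -0.04, 0.01, 0, 0.5, 0.38, 0.01, -0.01, -0.03, 0, 0, 0.5, 0.39, 0.01, -0.02, -0.04, 0.01, 0, 0.5, 0.4, 0, 0, 0, 0, 0, 0.5, 0.4, 0, 0, 0, 0, 0, 0.5, 0, 0, 0, 0, 0, 0, 0.5, 0, 0, 0, 0, 0, 0, -1, 0, 0, 0, 0, 0, 0, -1, 0, 0, 0, 0, 0, 0, -1, 0, 0, 0, 0, 0, 0, -1])

```text
clock: 41.1
position: [0.5476, 0.377, -0.0253]
ee_rot: [0.279, 0.652, 0.28, -0.648]
contact_force: [0.1, 0.0, 6.6]
width: 0.0271
```

```bash
python3 plan.py -1 .8 _,_,85,_ 556.6,77.5,85,-93.6
```

```text
at [547.6 377.  -25.3] yaw -43.5 w 27.1 t 41.1 F [0.1 0.  6.6]
16 rows; end [556.5  77.4  85. ]
[-0.61, 0.0, 0.0, 0.0, -0.02, -0.01, -1.0, -0.61, 0.0, 0.0, 0.0, -0.03, -0.01, -1.0, -0.62, 0.0, -0.01, 0.0, -0.02, 0.0, -1.0, 0.0, 0.27, 0.27, 0.96, 0.0, 0.0, -1.0, 0.0, 0.29, 0.25, 0.96, 0.0, 0.0, -1.0, 0.0, 0.31, 0.23, 0.96, 0.0, 0.0, -1.0, 0.0, 0.32, 0.21, 0.97, 0.0, 0.0, -1.0, 0.0, 0.33, 0.19, 0.96, 0.0, 0.0, -1.0, 0.0, 0.35, 0.17, 0.97, 0.0, 0.0, -1.0, 0.0, 0.36, 0.14, 0.96, 0.0, 0.0, -1.0]
[0.0, 0.37, 0.12, 0.97, 0.0, 0.0, -1.0, 0.0, 0.37, 0.09, 0.96, 0.0, 0.0, -1.0, 0.0, 0.38, 0.07, 0.97, 0.0, 0.0, -1.0, 0.0, 0.38, 0.04, 0.96, 0.0, 0.0, -1.0, 0.0, 0.38, 0.02, 0.97, 0.0, 0.0, -1.0, 0.0, 0.39, -0.01, 0.96, 0.0, 0.0, -1.0]
```

Request:
carry_out(deltas=[-0.61, 0, 0, 0, 0, 0, -1, -0.61, 0, 0, 0, 0, 0, -1, -0.62, 0, 0, 0, 0, 0, -1, 0, 0.27, 0.27, 0.96, 0, 0, -1, 0, 0.29, 0.25, 0.96, 0, 0, -1, 0, 0.31, 0.23, 0.96, 0, 0, -1, 0, 0.32, 0.21, 0.97, 0, 0, -1, 0, 0.33, 0.19, 0.96, 0, 0, -1, 0, 0.35, 0.17, 0.97, 0, 0, -1, 0, 0.36, 0.14, 0.96, 0, 0, -1])

```text
clock: 42.35
position: [0.5511, 0.2134, 0.0832]
ee_rot: [0.118, 0.698, 0.119, -0.696]
contact_force: [0.2, -0.1, -1.2]
width: 0.0267
```

Request:
carry_out(deltas=[0, 0.37, 0.12, 0.97, 0, 0, -1, 0, 0.37, 0.09, 0.96, 0, 0, -1, 0, 0.38, 0.07, 0.97, 0, 0, -1, 0, 0.38, 0.04, 0.96, 0, 0, -1, 0, 0.38, 0.02, 0.97, 0, 0, -1, 0, 0.39, -0.01, 0.96, 0, 0, -1, 0, 0, 0, 0, 0, 0, -1, 0, 0, 0, 0, 0, 0, -1])

```text
clock: 43.35
position: [0.555, 0.0766, 0.083]
ee_rot: [-0.023, 0.707, -0.022, -0.706]
contact_force: [0.1, 0.9, -0.9]
width: 0.0267
```

```bash
python3 plan.py -1 .6 556.6,77.5,-5.5,-93.6
```

```text
at [555.   76.6  83. ] yaw -93.6 w 26.7 t 43.4 F [ 0.1  0.9 -0.9]
3 rows; end [556.3  77.2  -5.8]
[0.49, 0.0, -0.01, 0.0, -0.01, 0.01, -1.0, 0.49, -0.01, -0.01, -0.01, -0.01, 0.01, -1.0, 0.5, 0.0, 0.0, 0.0, -0.01, 0.01, -1.0]
```

Request:
carry_out(deltas=[0.5, 0, -0.01, 0, 0, 0, -1, 0.5, 0, -0.01, 0, 0, 0, -1, 0.4, 0, 0, 0, 0, 0, -1, 0.08, 0, 0, 0, 0, 0, -1, 0, 0, 0, 0, 0, 0, -1, 0, 0, 0, 0, 0, 0, -0.05, 0, 0, 0, 0, 0, 0, -0.05, -0.6, 0, 0, 0, 0, 0, -0.05, -0.7, 0, 0, 0, 0, 0, 0, -0.3, 0, 0, 0, 0, 0, 0.5])

```text
clock: 44.6
position: [0.5577, 0.0766, 0.0928]
ee_rot: [-0.023, 0.709, -0.021, -0.705]
contact_force: [-0.3, 0.0, 0.1]
width: 0.0594
```

```bash
python3 plan.py -0.05 .7 454,-3.5,85,-93.6; python3 - <<'E'
from meas import *
s=snap('scene','s12.png')
E
```

```text
at [557.7  76.6  92.8] yaw -93.6 w 59.4 t 44.6 F [-0.3  0.   0.1]
4 rows; end [454.1  -3.5  85.1]
[0.03, 0.36, 0.41, 0.0, -0.02, 0.01, -0.05, 0.03, 0.36, 0.41, 0.0, -0.02, 0.01, -0.05, 0.03, 0.36, 0.41, 0.0, -0.02, 0.01, -0.05, 0.03, 0.36, 0.41, 0.0, -0.02, 0.0, -0.05]
```

View pics/s12.png

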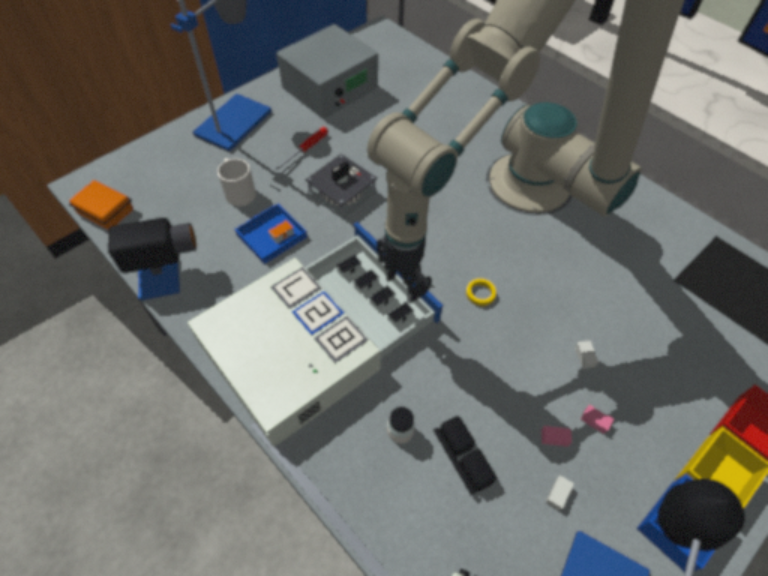

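All four black blocks lie side by side in the drawer, at about (347,263) to (401,312). Now to the handle to push it home.

Request:
carry_out(deltas=[0.03, 0.36, 0.41, 0, 0, 0, -0.05, 0.03, 0.36, 0.41, 0, 0, 0, -0.05, 0.03, 0.36, 0.41, 0, 0, 0, -0.05, 0.03, 0.36, 0.41, 0, 0, 0, -0.05, 0, 0, 0, 0, 0, 0, -0.05, 0, 0, 0, 0, 0, 0, -0.05])

```text
clock: 45.4
position: [0.4534, -0.0034, 0.0827]
ee_rot: [-0.023, 0.708, -0.022, -0.706]
contact_force: [0.1, 1.4, -0.9]
width: 0.0405
```

```bash
python3 plan.py -0.05 .7 454,-3.7,4,-93.6; python3 - <<'E'
from meas import *
e=snap('top','t13.png')
blocks2(e,(235,165,310,212),.035,.055,h=.044)
E
```

```text
at [453.4  -3.4  82.7] yaw -93.6 w 40.5 t 45.4 F [ 0.1  1.4 -0.9]
2 rows; end [454.2  -4.    4.1]
[0.66, 0.0, 0.0, 0.0, -0.02, 0.01, -0.05, 0.65, 0.01, -0.01, -0.01, -0.02, 0.02, -0.05]
px [263.8 194.8] 94 xy [552.1  19.5] LxW [48.9 27.2] yaw 177.2 rect [553.2  20.7] [26.3 48.9] 89.0 z 0.0431
px [294.4 194.5] 94 xy [551.3 -95.1] LxW [49.  27.4] yaw 175.7 rect [551.3 -95.6] [26.3 48.9] 88.8 z 0.0446
px [248.2 194.9] 93 xy [552.5  78.2] LxW [49.2 27.3] yaw 174.7 rect [552.3  77.1] [26.3 45.1] 89.1 z 0.0434
px [279. 195.] 88 xy [550.5 -37.3] LxW [48.8 26.3] yaw 179.6 rect [550.4 -37.4] [22.5 45.2] 88.9 z 0.0446
```

View pics/t13.png

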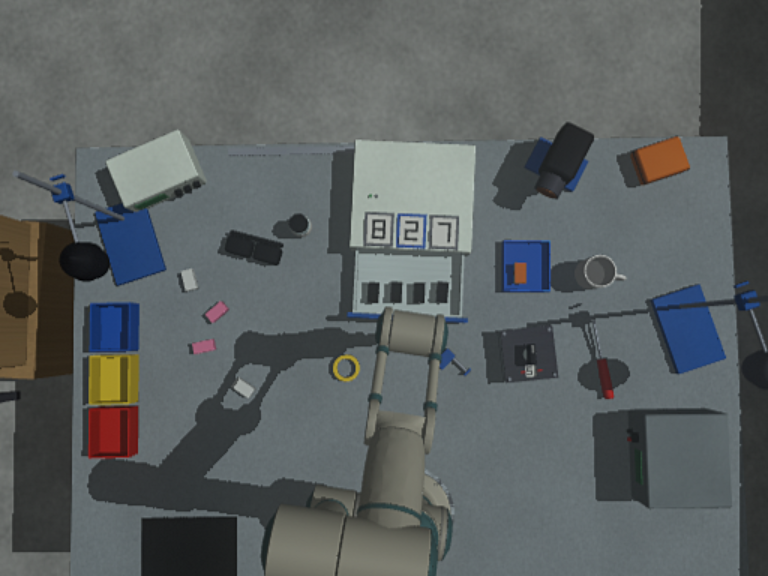

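The four blocks lie flat in a row: tops are at z 43–45 mm, centres 57–59 mm apart. Grip the handle.

Request:
carry_out(deltas=[0.5, 0, 0, 0, 0, 0, -0.05, 0.5, 0.01, 0, 0, 0, 0, -0.05, 0.25, 0, 0, 0, 0, 0, -0.05, 0.05, 0, 0, 0, 0, 0, -0.05, 0, 0, 0, 0, 0, 0, -0.05, 0, 0, 0, 0, 0, 0, -1, 0, 0, 0, 0, 0, 0, -1, 0, 0, 0, 0, 0, 0, -1, 0, 0, 0, 0, 0, 0, -1])

```text
clock: 46.58
position: [0.4537, -0.0032, 0.0055]
ee_rot: [-0.024, 0.708, -0.021, -0.705]
contact_force: [0.6, 5.2, 3.7]
width: 0.0152
```

Request:
carry_out(deltas=[0, 0, -0.1, 0, 0, 0, -1, 0, 0, -0.2, 0, 0, 0, -1, 0, 0, -0.3, 0, 0, 0, -1, 0, 0, -0.3, 0, 0, 0, -1, 0, 0, -0.3, 0, 0, 0, -1, 0, 0, -0.3, 0, 0, 0, -1, 0, 0, -0.3, 0, 0, 0, -1, 0, 0, -0.3, 0, 0, 0, -1, 0, 0, -0.3, 0, 0, 0, -1, 0, 0, -0.2, 0, 0, 0, -1])

```text
clock: 47.82
position: [0.6089, -0.0133, 0.0055]
ee_rot: [-0.023, 0.707, -0.021, -0.706]
contact_force: [-1.2, 3.8, 4.3]
width: 0.0152
```

Request:
carry_out(deltas=[0, 0, -0.1, 0, 0, 0, -1, 0, 0, -0.06, 0, 0, 0, -1, 0, 0, -0.06, 0, 0, 0, -1, 0, 0, 0, 0, 0, 0, -1])

```text
clock: 48.32
position: [0.6132, -0.0136, 0.0054]
ee_rot: [0.023, -0.702, 0.021, 0.712]
contact_force: [-15.6, 3.5, 15.1]
width: 0.0156
```

The push stopped about 10 mm short with 15 N, partly upward. I'll look before pressing harder.

```bash
python3 - <<'E'
from h import *
d=snap('scene','s14.png');e=snap('top','t14.png')
s=cv2.cvtColor(d['color'],cv2.COLOR_RGB2BGR);cv2.imwrite('pics/s14c.png',cv2.resize(s[110:240,160:310],None,fx=5,fy=4.5,interpolation=cv2.INTER_CUBIC))
t=cv2.cvtColor(e['color'],cv2.COLOR_RGB2BGR);cv2.imwrite('pics/t14c.png',cv2.resize(t[90:210,210:330],None,fx=5,fy=5,interpolation=cv2.INTER_CUBIC))
st=readout.get_state();print(st['position'],st['contact_force'],st['moment'])
P=cloud(e);c=cv2.cvtColor(e['color'],cv2.COLOR_RGB2HSV)
bl=((c[...,0]>100)&(c[...,0]<125)&(c[...,1]>130)&(P[...,2]>.07)).astype(np.uint8); bl[:160]=0;bl[190:]=0
n,l,s,ct=cv2.connectedComponentsWithStats(bl)
for i in range(1,n):
  if s[i,4]>8: print(ct[i],P[l==i].mean(0).round(4),s[i,4])
E
```

```text
[ 0.61325011 -0.01361873  0.00538114] [-15.08529516   3.50702437  15.64637946] [ 0.40057046  2.08254756 -0.13654502]
[242.42553191 166.34042553] [0.652  0.0954 0.117 ] 47
[305.05714286 169.4       ] [ 0.6411 -0.1337  0.0818] 35
[495.4 188.4] [ 0.5429 -0.6945  0.3462] 10
```

View pics/s14c.png

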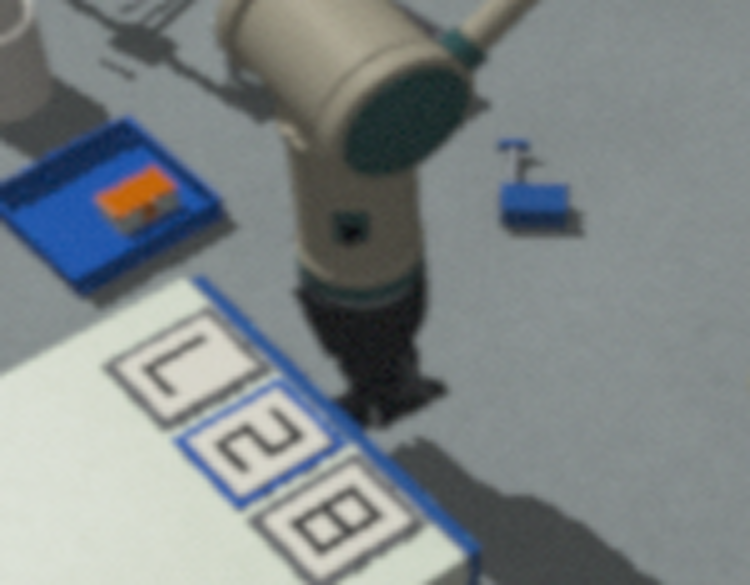

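View pics/t14c.png

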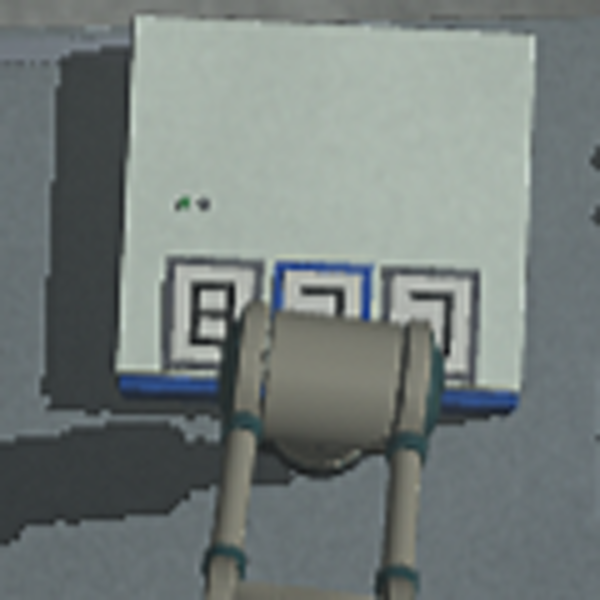

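The drawer front looks flush: its right end is at x 641.1 mm, against about 641.6 at the start. I'll release, rise and compare it with the first picture.

Request:
carry_out(deltas=[0, 0, 0.06, 0, 0, 0, -1, 0, 0, 0.03, 0, 0, 0, -1, 0, 0, 0, 0, 0, 0, 0, 0, 0, 0, 0, 0, 0, 0, -0.5, 0, 0, 0, 0, 0, 0, -0.7, 0, 0, 0, 0, 0, 0, -0.5, 0, 0.3, 0, 0, 0, 0, 0, 0, 0.8, 0, 0, 0, 0, 0, 0, 0.8, 0, 0, 0, 0, 0, 0, 0.4, 0, 0, 0, 0])

```text
clock: 49.68
position: [0.4756, -0.0059, 0.1065]
ee_rot: [-0.023, 0.707, -0.022, -0.707]
contact_force: [0.2, -0.6, 0.7]
width: 0.0425
```

```bash
python3 - <<'E'
from h import *
e=snap('top','t15.png')
t=cv2.cvtColor(e['color'],cv2.COLOR_RGB2BGR);cv2.imwrite('pics/t15c.png',cv2.resize(t[85:190,225:325],None,fx=5.5,fy=5.5,interpolation=cv2.INTER_CUBIC))
a=cv2.resize(cv2.imread('pics/top0.png'),(512,384),interpolation=cv2.INTER_AREA)
P=cloud(e)
def front(img):
    c=cv2.cvtColor(img,cv2.COLOR_BGR2HSV);bl=((c[...,0]>100)&(c[...,0]<125)&(c[...,1]>130)).astype(np.uint8)
    r=[]
    for u in list(range(240,262,3))+list(range(285,312,3)):
        v=np.nonzero(bl[160:180,u])[0]; r.append((u,v.mean()+160,len(v)))
    return np.array(r).round(1)
A=front(a);B=front(t)
print(np.c_[A,B[:,1:]])
print(readout.get_state()['position'])
E
```

```text
[[240.  166.5   2.  166.5   4. ]
 [243.  166.5   2.  166.5   2. ]
 [246.  166.5   2.  166.5   2. ]
 [249.  166.5   2.  166.5   2. ]
 [252.  166.5   2.  166.5   2. ]
 [255.  167.    3.  167.    3. ]
 [258.  167.5   2.  167.    3. ]
 [261.  167.5   2.  167.5   2. ]
 [285.  168.5   2.  168.5   2. ]
 [288.  168.5   2.  168.5   2. ]
 [291.  168.5   2.  168.5   2. ]
 [294.  168.5   2.  168.5   2. ]
 [297.  168.5   2.  169.    3. ]
 [300.  169.    3.  169.    3. ]
 [303.  169.5   2.  169.5   2. ]
 [306.  169.5   2.  169.5   2. ]
 [309.  169.5   2.  169.5   2. ]]
[ 0.47243964 -0.00548394  0.10633524]
```

View pics/t15c.png

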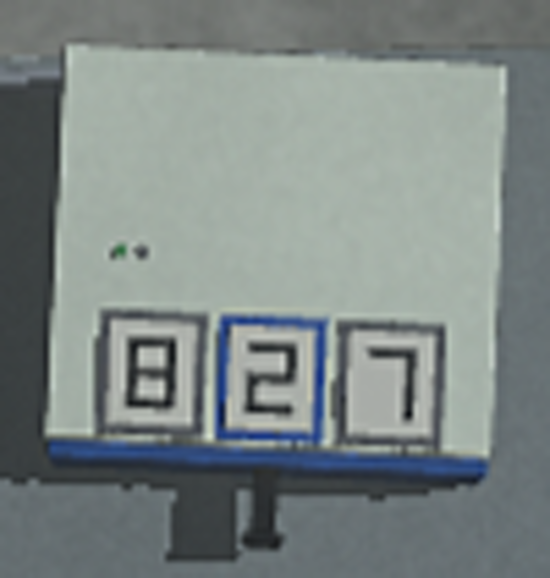

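```bash
python3 - <<'E'
from h import *
a=cv2.imread('pics/top0.png');b=cv2.imread('pics/t15.png')
for (x0,x1) in ((360,400),(425,465)):
    A=cv2.cvtColor(a,cv2.COLOR_BGR2HSV)[235:275,x0:x1,1].astype(np.float32);B=cv2.cvtColor(b,cv2.COLOR_BGR2HSV)[235:275,x0:x1,1].astype(np.float32)
    print(cv2.phaseCorrelate(A,B,cv2.createHanningWindow(A.shape[::-1],cv2.CV_32F)))
A=cv2.cvtColor(a,cv2.COLOR_BGR2GRAY)[250:285,395:425].astype(np.float32);B=cv2.cvtColor(b,cv2.COLOR_BGR2GRAY)[250:285,395:425].astype(np.float32)
print('handle',cv2.phaseCorrelate(A,B,cv2.createHanningWindow(A.shape[::-1],cv2.CV_32F)))
E
```

```text
((0.14161389390132229, 0.06971510109152845), 1.0177473776601256)
((0.16076188270169212, -0.013161099196572934), 0.9566655668616295)
handle ((-0.003932577864762976, -0.09798088801312943), 1.0174166999481342)
```

The drawer is home to within 0.3 mm. Next I'll measure the drum unit's axis and yaw from its screws, and the knob.

```bash
python3 - <<'E'
from h import *
e=eyes.get_image('top');t=cv2.cvtColor(e['color'],cv2.COLOR_RGB2BGR)
g=cv2.cvtColor(t,cv2.COLOR_BGR2GRAY).astype(float)
S=[]
for (x,y) in ((137,377),(293,362),(311,519),(155,536)):
    u,v=x/5.2+310-.4,y/5.2+150-.4
    u0,v0=int(round(u)),int(round(v));w=g[v0-2:v0+3,u0-2:u0+3];w=np.clip(w-np.percentile(w,60),0,None)
    vv,uu=np.mgrid[v0-2:v0+3,u0-2:u0+3]
    p=ray(e,(w*uu).sum()/w.sum(),(w*vv).sum()/w.sum(),.052)[:2]*1000;S.append(p)
S=np.array(S);print(S.round(1),'c',S.mean(0).round(1))
y1=S[0]-S[1];y2=S[3]-S[2];x1=S[0]-S[3];x2=S[1]-S[2]
for v,o in((y1,90),(y2,90),(x1,0),(x2,0)): print(np.degrees(np.arctan2(v[1],v[0]))-o)
P=cloud(e)
m=(P[...,2]>.085)&(P[...,2]<.103);m[:,:330]=0;m[:,375:]=0;m[:215]=0;m[260:]=0
pts=np.argwhere(m);W=np.array([ray(e,u,v,.094)[:2] for v,u in pts])*1000
print('knob',W.mean(0),cv2.minAreaRect(np.float32(W)),len(W))
w,V=np.linalg.eigh(np.cov(W.T));print(np.sqrt(12*w),np.degrees(np.arctan2(V[1,1],V[0,1])))
e=eyes.get_image('scene');P=cloud(e)
m=(P[...,2]>.085)&(P[...,2]<.103)&(abs(P[...,0]-.396)<.05)&(abs(P[...,1]+.305)<.05)
W=np.array([ray(e,u,v,.094)[:2] for v,u in np.argwhere(m)])*1000;print('scene knob',W.mean(0),cv2.minAreaRect(np.float32(W)),len(W))
E
python3 plan.py 0.2 .7 396,-305.5,110,-91.5
```

```text
[[ 446.4 -246.1]
 [ 456.  -360.5]
 [ 342.9 -368.4]
 [ 329.1 -256.3]] c [ 393.6 -307.8]
4.826538546362258
7.040357476117663
4.9696135247832505
3.976100482641038
knob [ 396.68789877 -304.80076837] ((396.2945861816406, -304.1307678222656), (14.483926773071289, 47.03041076660156), 88.2779769897461) 61
[16.57578786 48.00951737] 178.9117031562134
scene knob [ 398.23541282 -301.60525643] ((398.218505859375, -301.46343994140625), (52.986942291259766, 20.601245880126953), 1.9716130495071411) 58
at [478.   -6.1 106.9] yaw -93.6 w 42.8 t 49.8 F [ 0.8  0.2 -0.2]
8 rows; end [ 396.2 -305.7  110.1]
[-0.01, 0.63, 0.13, -0.07, 0.0, 0.0, 0.2, -0.01, 0.63, 0.13, -0.06, -0.01, 0.0, 0.2, -0.01, 0.63, 0.14, -0.07, 0.0, 0.0, 0.2, -0.01, 0.63, 0.14, -0.06, -0.01, 0.0, 0.2, 0.0, 0.63, 0.14, -0.07, -0.01, 0.0, 0.2, -0.01, 0.63, 0.15, -0.06, 0.0, 0.01, 0.2, 0.0, 0.63, 0.15, -0.07, -0.01, 0.0, 0.2, -0.01, 0.64, 0.15, -0.06, 0.0, 0.01, 0.2]
```

Request:
carry_out(deltas=[-0.01, 0.63, 0.13, -0.07, 0, 0, 0.2, -0.01, 0.63, 0.13, -0.06, 0, 0, 0.2, -0.01, 0.63, 0.14, -0.07, 0, 0, 0.2, -0.01, 0.63, 0.14, -0.06, 0, 0, 0.2, 0, 0.63, 0.14, -0.07, 0, 0, 0.2, -0.01, 0.63, 0.15, -0.06, 0, 0, 0.2, 0, 0.63, 0.15, -0.07, 0, 0, 0.2, -0.01, 0.64, 0.15, -0.06, 0, 0, 0.2, 0, 0, 0, 0, 0, 0, 0.2, 0, 0, 0, 0, 0, 0, 0.2])

```text
clock: 51.08
position: [0.3971, -0.3059, 0.1093]
ee_rot: [-0.01, 0.708, -0.009, -0.706]
contact_force: [0.3, 0.6, 0.3]
width: 0.0513
```

```bash
python3 plan.py 0.2 .5 396.3,-305,26,-91.5;python3 - <<'E'
from h import *
snap('scene','s16.png')
E
```

```text
at [ 397.1 -305.9  109.3] yaw -91.6 w 51.3 t 51.1 F [0.3 0.6 0.3]
3 rows; end [ 396.  -305.1   25.9]
[0.46, 0.0, 0.01, 0.0, -0.01, 0.01, 0.2, 0.46, -0.01, 0.0, -0.01, -0.01, 0.01, 0.2, 0.47, 0.0, 0.01, 0.0, -0.01, 0.01, 0.2]
```

View pics/s16.png

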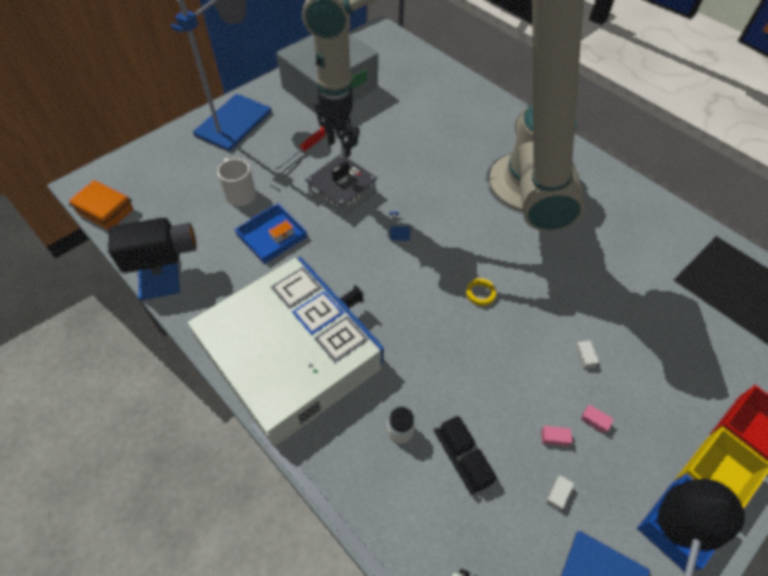

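The gripper is above the knob at (342,170). Descend and close on it.

Request:
carry_out(deltas=[0.46, 0, 0.01, 0, 0, 0, 0.2, 0.46, -0.01, 0, 0, 0, 0, 0.2, 0.36, 0, 0, 0, 0, 0, 0.2, 0.11, 0, 0, 0, 0, 0, 0.2, 0, 0, 0, 0, 0, 0, 0.2, 0, 0, 0, 0, 0, 0, -1, 0, 0, 0, 0, 0, 0, -1, 0, 0, 0, 0, 0, 0, -1, 0, 0, 0, 0, 0, 0, -1], newtons=40)

```text
clock: 52.25
position: [0.3965, -0.3068, 0.0274]
ee_rot: [-0.008, 0.708, -0.01, -0.706]
contact_force: [-1.6, -4.8, 2.0]
width: 0.0156
```

```bash
python3 plan.py -1 .5 _,_,_,_|head -1;python3 -c "
from h import *
print(readout.get_state()['qpos'],readout.get_state()['moment'])"
```

```text
at [ 396.5 -306.8   27.4] yaw -91.5 w 15.6 t 52.2 F [-1.6 -4.8  2. ]
[-7.98000576e-01  3.25794587e-01  1.91251792e+00  9.42740188e-04
  8.99210358e-01  7.98135710e-01] [-0.3908766   0.31685925  0.05733756]
```

Request:
carry_out(deltas=[0, 0, 0, -1, 0, 0, -1, 0, 0, 0, -1, 0, 0, -1, 0, 0, 0, -1, 0, 0, -1, 0, 0, 0, -1, 0, 0, -1, 0, 0, 0, -1, 0, 0, -1, 0, 0, 0, -1, 0, 0, -1, 0, 0, 0, -1, 0, 0, -1, 0, 0, 0, -1, 0, 0, -1, 0, 0, 0, -1, 0, 0, -1, 0, 0, 0, -1, 0, 0, -1])

```text
clock: 53.5
position: [0.3961, -0.3057, 0.0273]
ee_rot: [0.234, 0.668, 0.233, -0.667]
contact_force: [-2.3, -2.9, 5.1]
width: 0.0155
```

Request:
carry_out(deltas=[0, 0, 0, -1, 0, 0, -1, 0, 0, 0, -1, 0, 0, -1, 0, 0, 0, -1, 0, 0, -1, 0, 0, 0, -1, 0, 0, -1, 0, 0, 0, -1, 0, 0, -1, 0, 0, 0, -1, 0, 0, -1, 0, 0, 0, -1, 0, 0, -1, 0, 0, 0, -1, 0, 0, -1, 0, 0, 0, -1, 0, 0, -1, 0, 0, 0, -1, 0, 0, -1])

```text
clock: 54.75
position: [0.3951, -0.3051, 0.0273]
ee_rot: [0.448, 0.547, 0.448, -0.547]
contact_force: [-4.8, -1.2, 5.9]
width: 0.0157
```

Request:
carry_out(deltas=[0, 0, 0, -1, 0, 0, -1, 0, 0, 0, -1, 0, 0, -1, 0, 0, 0, -1, 0, 0, -1, 0, 0, 0, -1, 0, 0, -1, 0, 0, 0, -1, 0, 0, -1, 0, 0, 0, -1, 0, 0, -1, 0, 0, 0, -1, 0, 0, -1, 0, 0, 0, -1, 0, 0, -1, 0, 0, 0, -1, 0, 0, -1, 0, 0, 0, -1, 0, 0, -1])

```text
clock: 56.0
position: [0.394, -0.3054, 0.0274]
ee_rot: [0.608, 0.36, 0.609, -0.361]
contact_force: [-6.9, -2.6, 7.0]
width: 0.0152
```

```bash
python3 plan.py -1 .5 _,_,_,50.2
```

```text
at [ 394.  -305.4   27.4] yaw 28.7 w 15.2 t 56.0 F [-6.9 -2.6  7. ]
6 rows; end [ 394.  -305.4   27.4]
[0.0, 0.0, 0.0, -0.9, 0.0, 0.0, -1.0, 0.0, 0.0, 0.0, -0.9, 0.0, 0.0, -1.0, 0.0, 0.0, 0.0, -0.89, 0.0, 0.0, -1.0, 0.0, 0.0, 0.0, -0.9, -0.01, 0.0, -1.0, 0.0, 0.0, 0.0, -0.89, 0.0, 0.01, -1.0, 0.0, 0.0, 0.0, -0.9, -0.01, 0.0, -1.0]
```

Request:
carry_out(deltas=[0, 0, 0, -1, 0, 0, -1, 0, 0, 0, -1, 0, 0, -1, 0, 0, 0, -1, 0, 0, -1, 0, 0, 0, -1, 0, 0, -1, 0, 0, 0, -1, 0, 0, -1, 0, 0, 0, -0.3, 0, 0, -1, 0, 0, 0, 0, 0, 0, -1, 0, 0, 0, 0, 0, 0, -1])

```text
clock: 57.0
position: [0.3936, -0.3057, 0.0274]
ee_rot: [0.663, 0.243, 0.665, -0.243]
contact_force: [-8.3, -4.3, 8.0]
width: 0.0154
```

```bash
python3 plan.py -1 .5 _,_,_,50.2
```

```text
at [ 393.6 -305.7   27.4] yaw 49.8 w 15.4 t 57.0 F [-8.3 -4.3  8. ]
1 rows; end [ 393.6 -305.7   27.4]
[0.0, 0.0, 0.0, -0.1, -0.02, 0.02, -1.0]
```

Request:
carry_out(deltas=[0, 0, 0, 0, 0, 0, -0.2, 0, 0, 0, 0, 0, 0, 0, 0, 0, 0, 0, 0, 0, 0, -0.4, 0, 0, 0, 0, 0, 0, -0.7, 0, 0, 0, 0, 0, 0, -0.7, 0, 0, 0, 0, 0, 0, 0, 0, 0, 0, 0, 0, 0])

```text
clock: 57.88
position: [0.398, -0.3065, 0.1375]
ee_rot: [0.667, 0.243, 0.661, -0.244]
contact_force: [-0.4, -0.4, 0.6]
width: 0.0427
```

```bash
python3 plan.py 0 .7 410,-80,140,50
```

```text
at [ 398.  -306.5  137.5] yaw 49.7 w 42.7 t 57.9 F [-0.4 -0.4  0.6]
6 rows; end [410.  -80.3 140.1]
[-0.01, 0.5, -0.38, -0.01, 0.02, 0.0, 0.0, -0.01, 0.5, -0.38, -0.01, 0.02, -0.01, 0.0, -0.01, 0.5, -0.38, -0.01, 0.02, 0.0, 0.0, -0.01, 0.5, -0.38, -0.01, 0.02, -0.01, 0.0, 0.0, 0.51, -0.38, -0.02, 0.02, 0.0, 0.0, -0.01, 0.5, -0.38, -0.01, 0.02, -0.01, 0.0]
```

Request:
carry_out(deltas=[0, 0.5, -0.38, 0, 0, 0, 0, 0, 0.5, -0.38, 0, 0, 0, 0, 0, 0.5, -0.38, 0, 0, 0, 0, 0, 0.5, -0.38, 0, 0, 0, 0, 0, 0.5, -0.38, 0, 0, 0, 0, 0, 0.5, -0.38, 0, 0, 0, 0, 0, 0, 0, 0, 0, 0, 0])

```text
clock: 58.75
position: [0.4067, -0.0765, 0.1335]
ee_rot: [0.664, 0.243, 0.665, -0.241]
contact_force: [1.0, 0.0, 0.0]
width: 0.0427
```

```bash
python3 - <<'E'
from h import *
ims=[];d=None
for i in range(6):
    d=eyes.get_image('top');ims.append(d['color'].astype(float))
t=np.mean(ims,0).astype(np.uint8);cv2.imwrite('pics/avg.png',cv2.cvtColor(t,cv2.COLOR_RGB2BGR))
cv2.imwrite('pics/c2.png',cv2.cvtColor(cv2.resize(t[212:262,322:378],None,fx=11,fy=11,interpolation=cv2.INTER_CUBIC),cv2.COLOR_RGB2BGR))
s=eyes.get_image('scene')['color'];cv2.imwrite('pics/c3.png',cv2.cvtColor(cv2.resize(s[95:145,195:265],None,fx=9,fy=9,interpolation=cv2.INTER_CUBIC),cv2.COLOR_RGB2BGR))
P=cloud(d)
m=(P[...,2]>.085)&(P[...,2]<.103);m[:,:330]=0;m[:,375:]=0;m[:215]=0;m[260:]=0
W=np.array([ray(d,u,v,.094)[:2] for v,u in np.argwhere(m)])*1000
w,V=np.linalg.eigh(np.cov(W.T));print(W.mean(0),np.sqrt(12*w),np.degrees(np.arctan2(V[1,1],V[0,1])),cv2.minAreaRect(np.float32(W)))
E
```

```text
[ 395.10920656 -305.17917631] [16.72249768 51.48302229] 139.13041164516338 ((395.5386657714844, -305.0038146972656), (16.813072204589844, 49.372127532958984), 49.82819747924805)
```

View pics/c2.png

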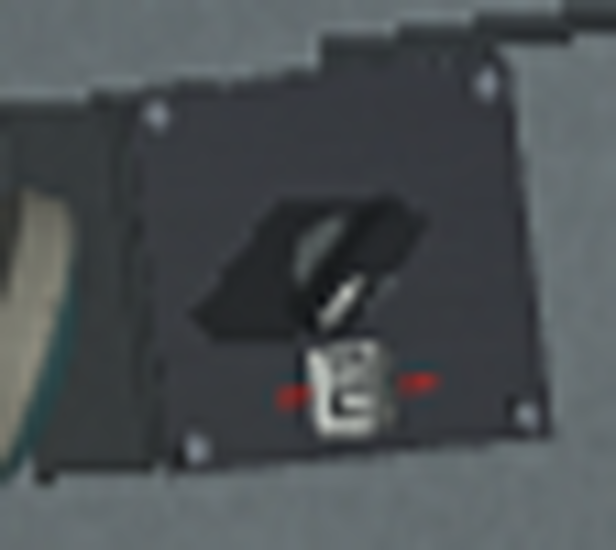

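View pics/c3.png

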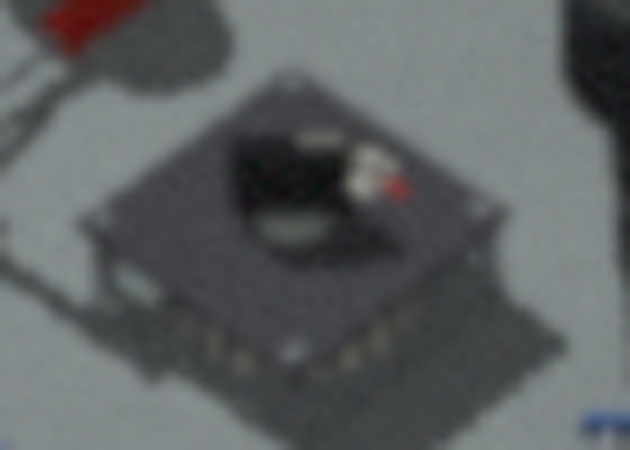

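```bash
python3 - <<'E'
from h import *
d=eyes.get_image('top')
t=cv2.imread('pics/avg.png');g=cv2.cvtColor(t,cv2.COLOR_BGR2GRAY).astype(float)
f=lambda x,y:((x+.5)/11-.5+322,(y+.5)/11-.5+212)
S=[]
for x,y in((158,115),(487,82),(527,412),(197,448)):
    u,v=f(x,y);u0,v0=int(round(u)),int(round(v));w=g[v0-2:v0+3,u0-2:u0+3];w=np.clip(w-np.median(w)-4,0,None)
    vv,uu=np.mgrid[v0-2:v0+3,u0-2:u0+3];a=((w*uu).sum()/w.sum(),(w*vv).sum()/w.sum())
    print((u,v),a); S.append(ray(d,u,v,.052)[:2]*1000)
S=np.array(S);print('c',S.mean(0).round(1))
for v,o in((S[0]-S[1],90),(S[3]-S[2],90),(S[0]-S[3],0),(S[1]-S[2],0)): print(np.degrees(np.arctan2(v[1],v[0]))-o,np.hypot(*v))
r=[ray(d,*f(x,y),.052)[:2]*1000 for x,y in((293,397),(420,382))];v=r[0]-r[1];print('red',r,np.degrees(np.arctan2(v[1],v[0]))-90,(r[0]+r[1])/2)
h=cv2.cvtColor(t,cv2.COLOR_BGR2HSV);m=((h[...,0]<8)|(h[...,0]>172))&(h[...,1]>90);m[:240]=0;m[252:]=0;m[:,:345]=0;m[:,:]&=True;m[:,364:]=0
n,l,s,ct=cv2.connectedComponentsWithStats(m.astype(np.uint8));print(s[:,4],ct)
R2=[ray(d,*ct[i],.052)[:2]*1000 for i in range(1,n) if s[i,4]>2]
print(R2)
E
```

```text
(335.90909090909093, 222.0) (np.float64(335.7185929648241), np.float64(221.87437185929647))
(365.8181818181818, 219.0) (np.float64(366.4206008583691), np.float64(218.76824034334763))
(369.45454545454544, 249.0) (np.float64(369.4972972972973), np.float64(249.34594594594594))
(339.45454545454544, 252.27272727272728) (np.float64(339.4018264840183), np.float64(252.324200913242))
c [ 394.7 -307.6]
4.777774736020987 111.89426541339552
5.26045346449736 111.86548879637418
5.140786389953295 112.50027308897417
5.127034914707326 111.55770676003488
red [array([ 350.35181937, -289.69059292]), array([ 354.68574488, -332.59438021])] 5.768166010629827 [ 352.51878213 -311.14248657]
[196595      6      7] [[255.49348152 191.49633511]
 [348.         247.5       ]
 [359.28571429 246.42857143]]
[array([ 350.86487979, -289.03183011]), array([ 354.1380026 , -330.94168649])]
```

```bash
python3 - <<'E'
import cv2,numpy as np
t=cv2.imread('pics/avg.png')[238:256,342:368]
t=cv2.resize(t,None,fx=24,fy=24,interpolation=cv2.INTER_CUBIC)
t=(255*(np.clip(t/255.,0,1))**.5).astype(np.uint8)
cv2.imwrite('pics/c5.png',t)
E
```

View pics/c5.png

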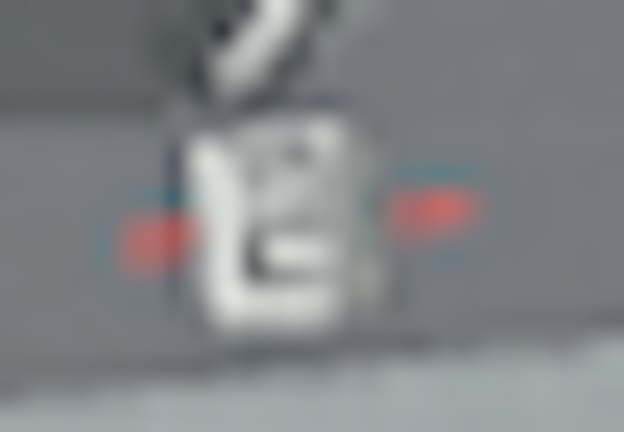

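The window shows 2 between the red marks. By angle, unit yaw 5.1° minus knob yaw −40.2° gives 45.3° against 45.0° wanted. Last I'll compare the whole scene with the first picture.

```bash
python3 - <<'E'
from h import *
snap('top','t20.png');snap('scene','s20.png')
print(readout.get_state()['clock'])
E
```

```text
59.25
```

View pics/t20.png

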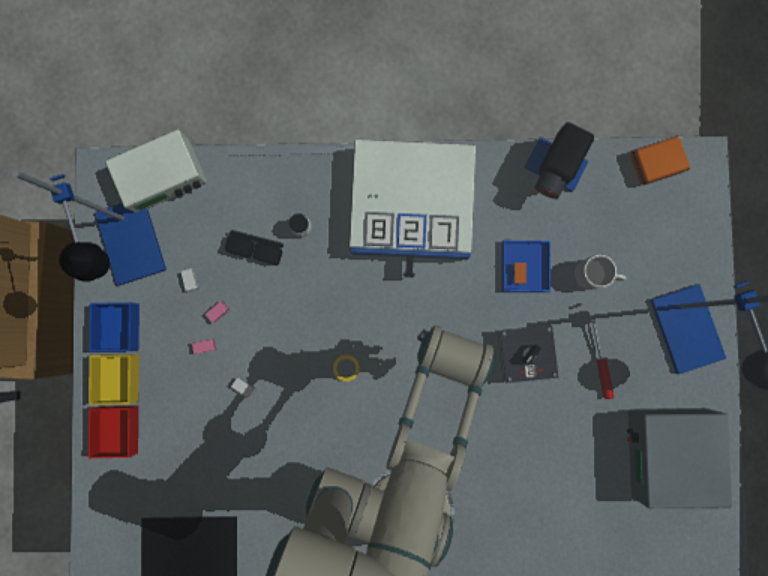

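The drawer is shut, the tested block is in the tray at (519,272), and the other things look undisturbed. The boss is hidden under the arm here, but it was in its place in the last scene views. Handing in.

```bash
python3 -c "
from rig import job
print(job.sign_off())"
```

```text
the job is handed in; nothing more can be done
None
```

The job is done and handed in at about 59 s; no verdict came back. I pulled the drawer to its stop and moved the tested block to the blue tray. Then I laid all four black blocks in a row on the drawer floor, pushed the drawer home and turned the drum to 2.

**Last checks**
- **Drawer:** the front matches its starting position to within about 0.3 mm in the top view.
- **Black blocks:** before the drawer was shut they lay flat, with tops at z 43–45 mm and centres 57–59 mm apart. I did not see them again after that.
- **Drum:** the joint works out at about 45.3°, against 45.0° for the number 2. The numeral in the window was partly shaded, so this rests mostly on the knob angle and on the drum having shown 5 at the start.
- **Tested block:** it is in the tray. It was knocked a little during the run but stayed inside.
- **Other things:** none looked disturbed. The arm hid the boss-head clamp in the final top view, so I relied on earlier scene views for it.

**What disagreed**
- **TCP reading:** the fingertips were about 33 mm higher than the reported TCP. The first try at the tested block therefore closed above it, and I worked with the corrected height after a gentle touch on the drawer floor.
- **Drawer push:** the tool stopped about 10 mm short of where I expected, at about 15 N. The pictures showed the drawer was already home, so the grip had probably slipped along the handle.

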